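Load the sample bottles into their holders

ROBOT

A 6-joint arm with a two-finger parallel gripper is mounted at the origin on the work surface. World frame = base frame: x ahead of the robot, y to its left, z up, the work surface at z = 0. Lengths are in m, angles in rad, forces in N, time in s.
With the tool pointing down it reaches from about 0.25 to 0.725 m from the base axis. Payload 4 kg.
Tool frame: the origin (TCP) lies midway between the tips of the shut fingers; the grasp point (between the pads) lies pinch_z behind it (pinch_z is the distance from the TCP to the grasp point, in m); z points along the fingers, y is the direction in which the jaws open and shut (so a half turn about z gives the same grasp; the last joint's range is limited). The gripper opens to 85 mm and grips with 20 to 120 N. Pads are 22 mm wide; open, the fingers measure 114 mm over their backs; the gripper's body (76 mm by 85 mm) begins 54 mm behind the grasp point. The pads swing forward as they close: fully open they stand 13 mm farther back than shut.
Start: joints at [1.203, 0.241, 0.005, 1.335, 0, 1.571], TCP at [0.18, 0.467, 0.231] pointing down, gripper open.
Joint ranges: [-2.72, 2.72], [-1.05, 1.87], [-1.09, 1.28], [-1.99, 2.15], [-1.42, 1.44], [-3.14, 3.14]. Speed limits (rad/s): [2.79, 2.79, 3.14, 3.14, 3.14, 3.14].

INTERFACE

Orientations are given as a unit quaternion [x, y, z, w].
In Python, from workcell import * gives the robot as it stands.
- The arm moves only by the tool move_arm, never from a script. Its argument "motion" is a list of rows, each a list of 3 entries, a list of its own where there are three numbers: the finger opening in mm, from 0 to 85.4, then the shift along the tool's x, y, z in units of 50 mm (1.0 is 50 mm), then the turn about the tool's z in units of 6 degrees (1.0 is 6 degrees). In form: [[claw, [dx, dy, dz], roll], ...]. A call has exactly 10 rows; each row is the pose to reach, as a shift and turn from the pose commanded when the call began, along the tool's axes at that moment; what a row does not reach only later rows make up. A row lasts 1/10 s, in which the tool goes at most 50 mm and 8.59 degrees, less where a joint would pass 70% of its speed; a pose out of reach is approached as far as the arm can. A call with a gripper value outside its range is refused whole. The fingers move at their own pace and stop on an object; the grip force is fixed at half the most. Time passes only in rows, so rows that repeat a pose let the fingers close, or fill a call up. It gives the time, the measured TCP pose, the force and the opening at its end, in the units of the state.
- get_obs(): the state, without advancing time (a new reading comes with each control period).
- camera(name): name is "side" or "top" or "wrist"; returns a dict with "color" (420x560x3 uint8, red, green, blue), "fx", "fy", "cx", "cy" (pixels), "rvec" (rotation vector, rad) and "tvec" (3), from world to camera coordinates, as OpenCV has them; the wrist camera has in their place "mount" (4x4, takes a point from camera to tool coordinates, whose origin is the TCP and whose axes are the flange's). Camera axes: x right, y down, z forward; pixel columns grow to the right and rows downward; lengths in m; the calibration is good to about 2 mm. The wrist camera is an equidistant fisheye: a pixel r from the principal point sees the ray r / f radians off the axis. A picture is of the moment at which its call begins: read the wrist's pose just before it. There is no depth.
- job_done(): hands the job in, once; it reports no verdict.
The state is a dict: "clock": time; "joint_pos": joint angles; "joint_vel": joint speeds; "tau": joint torques, N m; "eef_pos": TCP position; "tool_rot": TCP orientation; "ft_force": force on the tool from outside, world axes, zero at the start; "ft_torque": the same for the moment, N m; "grip_width": finger opening in m.
Only numpy, scipy, OpenCV 4.12 (cv2) and the standard library are available. Lean on these libraries where they do the work, as an engineer would, in place of code of your own. Each camera call takes 0.05 s, during which the arm holds its last target.

TASK

Load the four necked amber sample bottles for the autosampler: stand each one upright in the empty steel holder of its own shape and size (large round, small round, large square, small square). They are glass, so set them down gently without dropping or tipping them, and leave the squat jar and the pressure gauge where they are.

Things in the scene. Friction and masses are not known exactly. Their poses are not given: they have to be found in the camera images.
- round_large: the large round amber glass sample bottle with neck and black screw cap: body 54 mm in diameter to height 62 mm, then a sloping shoulder and a narrow neck; 105 mm high in all. The cap is a plain cylinder 34 mm in diameter filling the top 20 mm, a good grip from above; the 14 mm below it are bare neck, 6 mm thinner than the cap. Closed, rigid, 0.2 to 0.34 kg, standing loose and upright. Origin: centre of the underside, z up.
- round_small: the small round amber glass sample bottle with neck and black screw cap: body 36 mm in diameter to height 42 mm, then a sloping shoulder and a narrow neck; 80 mm high in all. The cap is a plain cylinder 26 mm in diameter filling the top 20 mm, a good grip from above; the 14 mm below it are bare neck, 6 mm thinner than the cap. Closed, rigid, 0.07 to 0.12 kg, standing loose and upright. Origin: centre of the underside, z up.
- square_large: the large square amber glass sample bottle with neck and black screw cap: body 50 x 50 mm to height 62 mm, a step 38 mm square up to 69 mm, then a narrow neck; 105 mm high in all. The cap is a plain cylinder 34 mm in diameter filling the top 20 mm, a good grip from above; the 14 mm below it are bare neck, 6 mm thinner than the cap. Closed, rigid, 0.2 to 0.34 kg, standing loose and upright. Origin: centre of the underside, z up, x and y square to its sides.
- square_small: the small square amber glass sample bottle with neck and black screw cap: body 34 x 34 mm to height 42 mm, a step 22 mm square up to 49 mm, then a narrow neck; 80 mm high in all. The cap is a plain cylinder 26 mm in diameter filling the top 20 mm, a good grip from above; the 14 mm below it are bare neck, 6 mm thinner than the cap. Closed, rigid, 0.07 to 0.12 kg, standing loose and upright. Origin: centre of the underside, z up, x and y square to its sides.
- holder_round_large: the large round holder: an open-topped round pot of plain steel, 78 mm across, 70 mm inside, 34 mm high, walls and floor 4 mm thick (so the bottle inside stands 4 mm above the bench), fixed to the bench, empty at the start. Origin: centre of the underside, z up.
- holder_round_small: the small round holder: an open-topped round pot of plain steel, 60 mm across, 52 mm inside, 28 mm high, walls and floor 4 mm thick (so the bottle inside stands 4 mm above the bench), fixed to the bench, empty at the start. Origin: centre of the underside, z up.
- holder_square_large: the large square holder: an open-topped square pot of plain steel, 74 x 74 mm outside, 66 x 66 mm inside, 34 mm high, walls and floor 4 mm thick (so the bottle inside stands 4 mm above the bench), fixed to the bench, empty at the start. Origin: centre of the underside, z up, x and y square to its sides; line the square bottle up with it.
- holder_square_small: the small square holder: an open-topped square pot of plain steel, 58 x 58 mm outside, 50 x 50 mm inside, 28 mm high, walls and floor 4 mm thick (so the bottle inside stands 4 mm above the bench), fixed to the bench, empty at the start. Origin: centre of the underside, z up, x and y square to its sides; line the square bottle up with it.
- squat_jar: bystander: a squat straight-sided amber jar without a neck, 64 mm in diameter, 52 mm high, wide black lid; loose. Origin: centre of the underside.
- gauge: bystander: a spare pressure gauge lying face up, dark round case 56 mm in diameter, 28 mm thick, white dial, short brass stem reaching 46 mm from the centre towards its -x; loose. Origin: centre of the underside.

How it is judged:
By the outcome, as a careful person would: the job done as asked, in the order asked, and still so for the second after the job is handed in, with the robot touching nothing.
It also fails if it takes over 99 s, if anything falls off the work surface, if the arm or the gripper's body presses on something with over 40 N, if the wrist force passes 120 N, or if a joint passes its speed limit or range.

## Working session

There is one attempt and no reset: what is moved stays moved. The work goes in short steps, Python scripts to look and compute and a tool call to move; the robot and the scene stay as the last step left them, time stands still between calls to the robot, and variables do not carry over. Pictures are saved under pics/ and viewed, and the job is handed in when it is done.

Besides the shell and the picture viewer there is one more tool, called by a JSON object that holds its "name" and its "arguments", one argument or row to a line. move_arm: Moves the arm, as the interface text tells. Its arguments: {"type":"object","properties":{"motion":{"type":"array","items":{"type":"array"}}},"required":["motion"]}

```bash
ls; mkdir -p pics; python3 - <<'E'
from workcell import *
import cv2,json
o=get_obs();print({k:o[k] for k in o})
for n in("side","top","wrist"):
    c=camera(n);cv2.imwrite(f"pics/{n}0.png",c["color"][:,:,::-1])
    print(n,{k:c[k] for k in c if k!="color"})
E
```

```text
pics
{'clock': 0.0, 'joint_pos': array([1.20300615e+00, 2.41409584e-01, 3.73370233e-03, 1.33515847e+00,
       4.05448144e-05, 1.57080241e+00]), 'joint_vel': array([-0.000638  ,  0.00131235,  0.00035363, -0.00053551,  0.0003488 ,
       -0.00075662]), 'tau': array([ 2.24023082e-03, -3.72316146e+01,  2.52408814e+01,  1.69358833e-02,
        2.06535551e-04,  4.92475223e-06]), 'eef_pos': array([0.17954598, 0.46599642, 0.23041823]), 'tool_rot': array([ 1.82863281e-01,  9.83137824e-01, -9.98123751e-04, -2.06264412e-04]), 'ft_force': array([ 0.13848721,  0.7354024 , -0.21947291]), 'ft_torque': array([0.01831368, 0.00197044, 0.03305831]), 'grip_width': 0.08518106614933045}
side {'fx': 388.63348823095413, 'fy': 388.63348823095413, 'cx': 282.6780875755582, 'cy': 214.77331395475983, 'rvec': array([ 2.30044748, -0.03990666,  0.00694782]), 'tvec': array([-0.52321951,  0.06688516,  0.93390454])}
top {'fx': 388.55001082139245, 'fy': 388.55001082139245, 'cx': 279.2491233895762, 'cy': 209.27794660585036, 'rvec': array([ 2.19555813, -2.16806509,  0.07549781]), 'tvec': array([0.00144523, 0.53757079, 0.78554036])}
wrist {'fx': 325.19226210127806, 'fy': 325.19226210127806, 'cx': 282.2171942609556, 'cy': 208.13000183525457, 'mount': array([[-3.36867127e-05, -9.64989025e-01, -2.62290260e-01,
         6.61526780e-02],
       [ 9.99999976e-01, -8.86876588e-05,  1.97856776e-04,
        -8.46803714e-04],
       [-2.14191527e-04, -2.62290248e-01,  9.64989005e-01,
        -1.43087506e-01],
       [ 0.00000000e+00,  0.00000000e+00,  0.00000000e+00,
         1.00000000e+00]])}
```

View pics/side0.png

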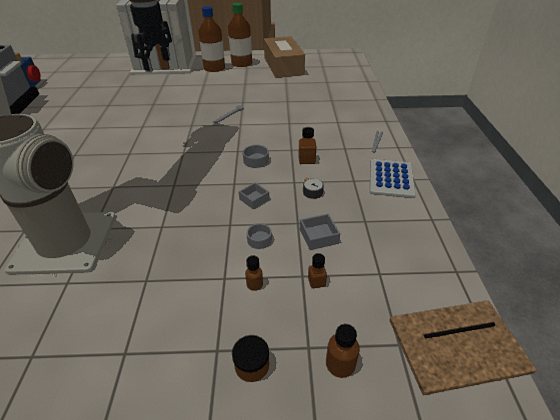

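View pics/top0.png

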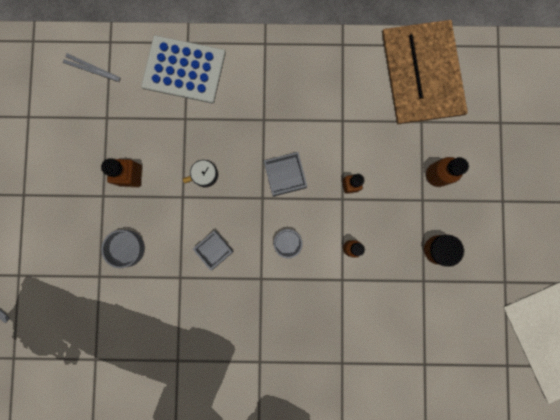

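View pics/wrist0.png

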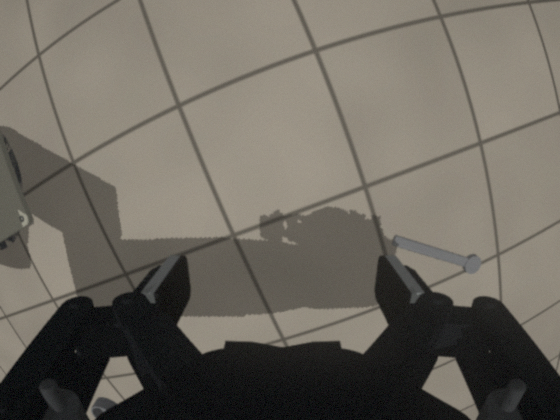

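```bash
cat > h.py <<'E'
import numpy as np,cv2
from scipy.spatial.transform import Rotation as R
C={"side":dict(f=388.63348823,cx=282.67808758,cy=214.77331395,r=[2.30044748,-0.03990666,0.00694782],t=[-0.52321951,0.06688516,0.93390454]),
"top":dict(f=388.55001082,cx=279.24912339,cy=209.27794661,r=[2.19555813,-2.16806509,0.07549781],t=[0.00144523,0.53757079,0.78554036])}
def ray(n,u,v):
    c=C[n];M=R.from_rotvec(c["r"]).as_matrix();t=np.array(c["t"])
    o=-M.T@t;d=M.T@np.array([(u-c["cx"])/c["f"],(v-c["cy"])/c["f"],1]);return o,d
def at(n,u,v,z):
    o,d=ray(n,u,v);return (o+d*(z-o[2])/d[2])[:2]
def proj(n,P):
    c=C[n];K=np.array([[c["f"],0,c["cx"]],[0,c["f"],c["cy"]],[0,0,1.]])
    return cv2.projectPoints(np.array(P,float).reshape(-1,1,3),np.array(c["r"]),np.array(c["t"]),K,None)[0][:,0]
E
python3 - <<'E'
from h import *
for n in C:print(n,ray(n,280,210))
im=cv2.imread("pics/top0.png")
for k,(x,y,w,h) in {"a":(90,140,160,140),"b":(250,140,220,140)}.items():
    c=cv2.resize(im[y:y+h,x:x+w],None,fx=800//w*1.0,fy=800//w*1.0,interpolation=cv2.INTER_CUBIC)
    cv2.imwrite(f"pics/top0{k}.png",np.clip(c.astype(float)*1.6,0,255).astype(np.uint8)); print(k,800//w)
E
```

```text
side (array([ 0.50796158, -0.66745902,  0.66849343]), array([ 0.01139738,  0.75336574, -0.65765378]))
top (array([0.47837591, 0.00434576, 0.82291902]), array([ 0.07160053,  0.00285386, -0.99743291]))
a 5
b 3
```

```bash
python3 - <<'E'
from h import *
im=cv2.imread("pics/side0.png")
for k,(x,y,w,h) in {"a":(230,115,120,90),"b":(220,205,150,180)}.items():
    s=6 if k=="a" else 3.3
    c=cv2.resize(im[y:y+h,x:x+w],None,fx=s,fy=s,interpolation=cv2.INTER_CUBIC)
    cv2.imwrite(f"pics/side0{k}.png",np.clip(c.astype(float)*1.6,0,255).astype(np.uint8)); print(k,s)
E
```

```text
a 6
b 3.3
```

View pics/top0a.png

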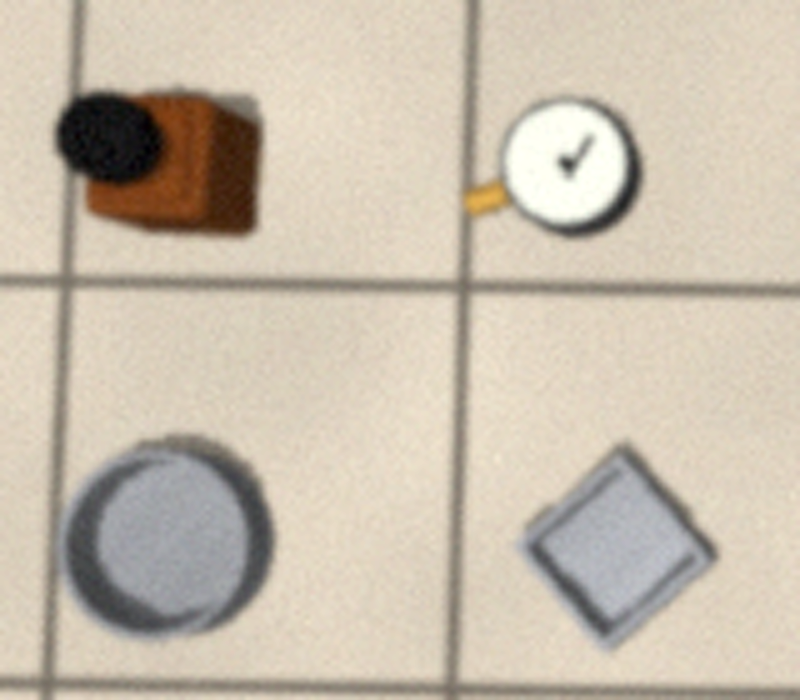

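View pics/top0b.png

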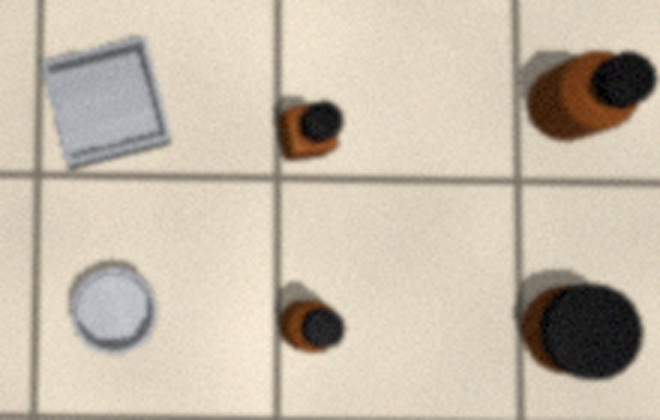

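View pics/side0b.png

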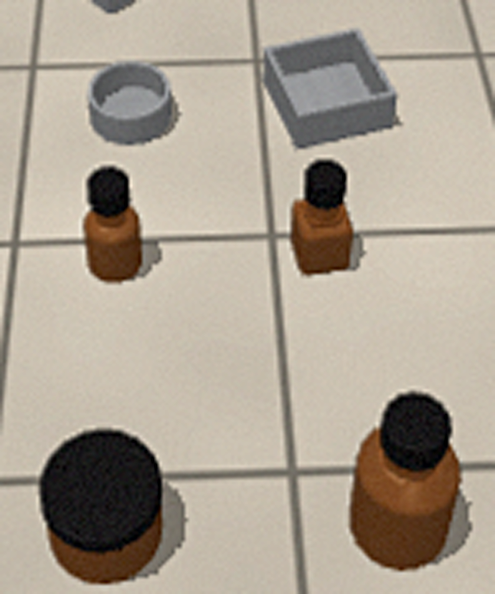

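View pics/side0a.png

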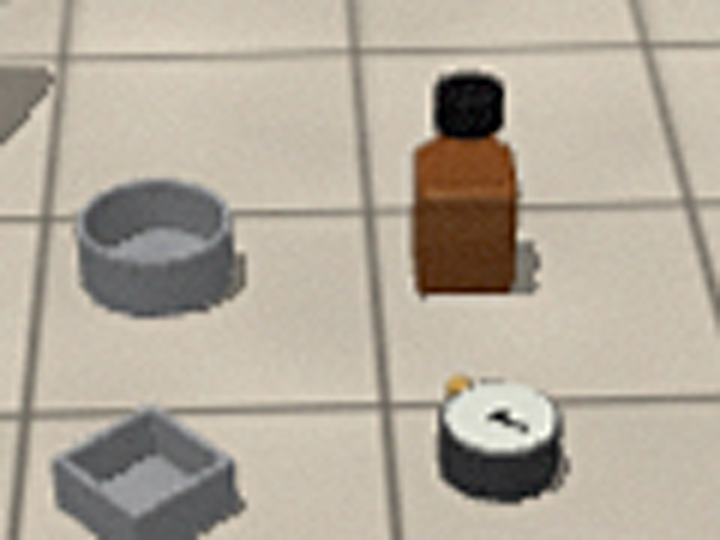

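```bash
cat > fit.py <<'E'
from h import *
from scipy.optimize import minimize
def circ(r,z):
    a=np.linspace(0,2*np.pi,40,endpoint=False);return np.c_[r*np.cos(a),r*np.sin(a),0*a+z]
def sq(s,z):
    h=s/2;return np.array([[h,h,z],[h,-h,z],[-h,-h,z],[-h,h,z]])
def bottle(kind,big):
    H,b,rc=(.105,.062,.017) if big else (.08,.042,.013)
    cap=[np.r_[circ(rc,H-.02),circ(rc,H)]]; nk=[np.r_[circ(rc-.003,H-.034),circ(rc-.003,H-.02)]]
    if kind=='r':
        r=.027 if big else .018
        bd=[np.r_[circ(r,0),circ(r,b)],np.r_[circ(r,b),circ(rc-.003,H-.034)]]
    else:
        s,s2=(.05,.038) if big else (.034,.022)
        bd=[np.r_[sq(s,0),sq(s,b)],np.r_[sq(s2,b),sq(s2,b+.007)]]
    return bd+nk+cap
def holder(kind,big):
    if kind=='r':r,h=(.039,.034) if big else (.03,.028);return [np.r_[circ(r,0),circ(r,h)]]
    s,h=(.074,.034) if big else (.058,.028);return [np.r_[sq(s,0),sq(s,h)]]
OBJ={"round_large":(bottle('r',1),(470,-.245)),}
def mask(im,kind):
    b,g,r=[im[...,i].astype(float) for i in range(3)]
    if kind=='h': m=(b-r>2)&(b>25)
    else:
        m=((r>1.45*b)&(r-b>14))|(r+g+b<75)
    return m
def fit(ims,parts,kind,x0,roi,yaw):
    S=4
    meas={}
    for n,(x,y,w,h) in roi.items():
        c=ims[n][y:y+h,x:x+w]; c=cv2.resize(cv2.GaussianBlur(c,(3,3),0),None,fx=S,fy=S,interpolation=cv2.INTER_LINEAR)
        m=mask(c,kind).astype(np.uint8)
        k,l,st,_=cv2.connectedComponentsWithStats(m); i=1+np.argmax(st[1:,4]); meas[n]=(l==i).astype(np.uint8)
        cs,_=cv2.findContours(meas[n],cv2.RETR_EXTERNAL,cv2.CHAIN_APPROX_NONE); cv2.drawContours(meas[n],cs,-1,1,-1)
    def ren(p,n):
        x,y,w,h=roi[n];I=np.zeros((h*S,w*S),np.uint8);th=p[2] if yaw else 0
        M=R.from_euler('z',th).as_matrix()
        for q in parts:
            uv=proj(n,q@M.T+[p[0],p[1],0]);uv=(uv-[x,y]+.5)*S-.5
            hu=cv2.convexHull(uv.astype(np.float32))[:,0];cv2.fillConvexPoly(I,np.round(hu*16).astype(np.int32),1,shift=4)
        return I
    def cost(p):
        t=0
        for n in meas:
            I=ren(p,n);t+=1-(I&meas[n]).sum()/max(1,(I|meas[n]).sum())
        return t
    best=None
    for th in (np.radians([0,15,30,45,60,75]) if yaw else [0]):
        p0=np.array([*x0,th][:3 if yaw else 2]);sim=[p0]+[p0+d for d in np.diag([.008,.008,.15][:len(p0)])]
        r=minimize(cost,p0,method='Nelder-Mead',options=dict(initial_simplex=sim,xatol=1e-5,fatol=1e-5))
        if best is None or r.fun<best.fun:best=r
    return best,meas,{n:ren(best.x,n) for n in meas}
E
cat > run.py <<'E'
from fit import *
import sys
ims={n:cv2.imread(f"pics/{n}0.png") for n in C}
J={"BRL":('r',1,(447,172),(342,355),30,.04),"BRS":('r',0,(354,249),(254,277),20,.04),"BSL":('s',1,(123,172),(307,147),30,.04),"BSS":('s',0,(353,183),(318,272),20,.04),
"HRL":('r',1,(123,247),(256,157),30,.02),"HRS":('r',0,(288,242),(259,236),26,.02),"HSL":('s',1,(285,174),(319,232),32,.02),"HSS":('s',0,(213,249),(254,196),28,.02)}
for k,(s,b,t,sd,w,z) in J.items():
    x0=at("top",*t,z); x1=at("side",*sd,z)
    parts=(bottle if k[0]=='B' else holder)(s,b)
    roi={"top":(t[0]-w,t[1]-w,2*w,2*w),"side":(sd[0]-w,sd[1]-w,2*w,2*w)}
    out=[]
    for use in (("top",),("side",),("top","side")):
        f,m,r=fit(ims,parts,'h' if k[0]=='H' else 'b',(x0+x1)/2,{n:roi[n] for n in use},s=='s')
        p=f.x.copy(); 
        if s=='s':p[2]=np.degrees(p[2])%90
        out.append((np.round(p,4).tolist(),round(f.fun,3)))
    print(k,*out)
    for n in m: cv2.imwrite(f"pics/fit_{k}_{n}.png",np.dstack([m[n]*255,r[n]*0,r[n]*255]))
    J[k]=out
a=[np.vstack([cv2.resize(cv2.imread(f"pics/fit_{k}_{n}.png"),(195,195)) for n in C]) for k in J]
cv2.imwrite("pics/fits.png",np.vstack([np.hstack(a[:4])]))
cv2.imwrite("pics/fits2.png",np.vstack([np.hstack(a[4:])]))
E
python3 run.py
```

```text
BRL ([0.6174, -0.3262], np.float64(0.118)) ([0.6176, -0.3256], np.float64(0.058)) ([0.6174, -0.3261], np.float64(0.18))
BRS ([0.4598, -0.1392], np.float64(0.28)) ([0.4584, -0.1396], np.float64(0.099)) ([0.4591, -0.1398], np.float64(0.393))
BSL ([0.6077, 0.324, 84.4526], np.float64(0.143)) ([0.6075, 0.3339, 86.9395], np.float64(0.12)) ([0.6073, 0.3299, 87.2747], np.float64(0.278))
BSS ([0.593, -0.1399, 13.4046], np.float64(0.205)) ([0.592, -0.1389, 0.5619], np.float64(0.161)) ([0.5918, -0.142, 0.6824], np.float64(0.379))
HRL ([0.4572, 0.3271], np.float64(0.36)) ([0.4494, 0.383], np.float64(0.965)) ([0.4552, 0.3276], np.float64(1.328))
HRS ([0.4706, -0.0097], np.float64(0.277)) ([0.4704, 0.0249], np.float64(0.989)) ([0.4705, -0.0096], np.float64(1.266))
HSL ([0.6094, -0.0008, 13.6108], np.float64(0.23)) ([0.5989, 0.0703, 80.3255], np.float64(0.989)) ([0.6094, -0.0006, 14.1505], np.float64(1.222))
HSS ([0.4517, 0.1449, 33.0389], np.float64(0.269)) ([0.5169, 0.1748, 68.6008], np.float64(0.99)) ([0.4517, 0.1449, 33.0454], np.float64(1.262))
```

```bash
python3 - <<'E'
import cv2,numpy as np
s=cv2.imread("pics/side0.png").astype(int);t=cv2.imread("pics/top0.png").astype(int)
print("side holder walls",s[161,250:262:3].tolist(),s[240,255:264:3].tolist(),"floor",s[215,255:264:3].tolist(), "shadow",s[287,265:270].tolist())
print("top holder",t[174,272:300:5].tolist(),t[247,100:146:4].tolist(),"tile",t[130,300:306:2].tolist())
print("top bottle BSS row",t[184,340:368].tolist())
E
```

```text
side holder walls [[67, 64, 65], [62, 63, 62], [62, 61, 61], [61, 60, 59]] [[95, 94, 93], [102, 101, 100], [90, 88, 88]] floor [[110, 121, 127], [110, 120, 126], [113, 123, 129]] shadow [[103, 112, 117], [117, 128, 133], [117, 128, 134], [113, 123, 129], [113, 123, 130]]
top holder [[117, 114, 111], [112, 109, 106], [117, 113, 110], [114, 110, 109], [111, 110, 109], [114, 109, 110]] [[78, 86, 89], [50, 52, 50], [55, 53, 52], [105, 103, 101], [104, 100, 97], [107, 103, 103], [109, 105, 105], [104, 100, 100], [106, 103, 101], [109, 105, 105], [53, 53, 52], [73, 78, 80]] tile [[125, 135, 143], [127, 139, 146], [126, 140, 147]]
top bottle BSS row [[111, 123, 130], [85, 93, 98], [41, 47, 57], [12, 23, 37], [8, 23, 42], [10, 24, 47], [15, 34, 64], [22, 45, 80], [23, 52, 87], [15, 38, 69], [7, 22, 45], [3, 7, 19], [10, 8, 12], [10, 11, 13], [22, 21, 21], [20, 18, 18], [22, 19, 20], [21, 17, 18], [14, 15, 18], [19, 19, 21], [20, 24, 26], [28, 31, 36], [52, 60, 67], [97, 108, 116], [120, 131, 138], [121, 135, 140], [126, 139, 146], [124, 135, 142]]
```

View pics/fits.png

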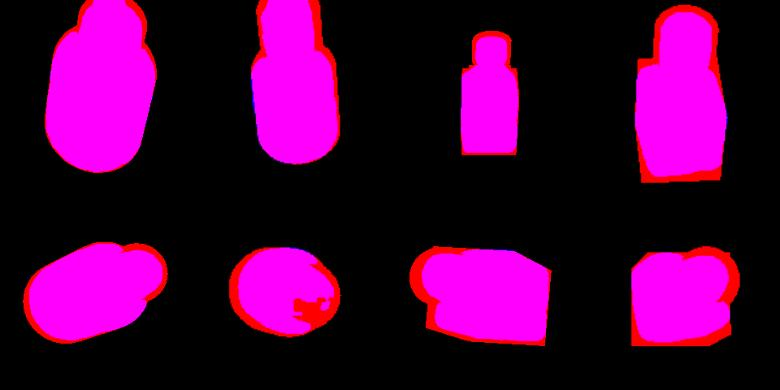

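View pics/fits2.png

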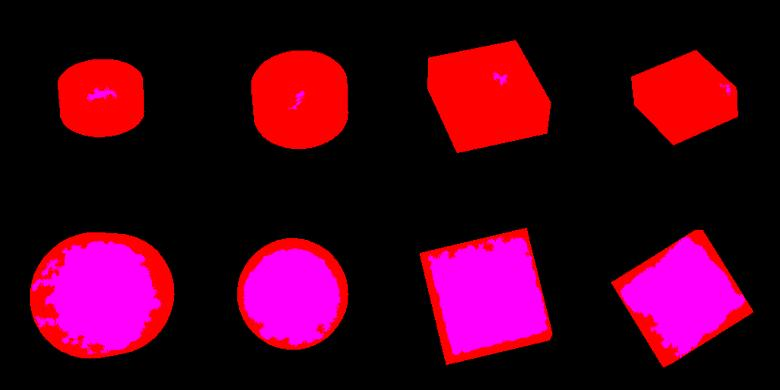

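```bash
python3 - <<'E'
s=open('fit.py').read()
a=s.index("    if kind=='h': m=");b=s.index("    return m\n")
s=s[:a]+"""    q=(r-b)/(r+b+1)
    if kind=='h': m=(q<0.03)&(r>15)
    else: m=(q>0.15)|(r+g+b<200)
    m=cv2.morphologyEx(m.astype(np.uint8),cv2.MORPH_OPEN,np.ones((13,13),np.uint8))
"""+s[b:]
s=s.replace("cv2.GaussianBlur(c,(3,3),0)","cv2.GaussianBlur(c,(5,5),0) if kind=='h' else c")
open('fit.py','w').write(s)
E
sed -i 's/(t\[0\]-w,t\[1\]-w,2\*w,2\*w)/(t[0]-w-4,t[1]-w-4,2*w+8,2*w+8)/;s/(sd\[0\]-w,sd\[1\]-w,2\*w,2\*w)/(sd[0]-w-6,sd[1]-w-6,2*w+8,2*w+8)/' run.py
python3 run.py
```

```text
BRL ([0.6177, -0.3262], np.float64(0.06)) ([0.6172, -0.3279], np.float64(0.045)) ([0.6177, -0.3266], np.float64(0.109))
BRS ([0.4598, -0.1411], np.float64(0.06)) ([0.4585, -0.142], np.float64(0.073)) ([0.4592, -0.141], np.float64(0.162))
BSL ([0.6083, 0.3275, 85.8406], np.float64(0.083)) ([0.6075, 0.3338, 87.4803], np.float64(0.073)) ([0.6072, 0.3272, 87.5859], np.float64(0.169))
BSS ([0.593, -0.1407, 9.6938], np.float64(0.089)) ([0.5919, -0.1407, 2.1017], np.float64(0.099)) ([0.5921, -0.1411, 3.3787], np.float64(0.201))
HRL ([0.4535, 0.3305], np.float64(0.071)) ([0.4511, 0.3347], np.float64(0.098)) ([0.4529, 0.332], np.float64(0.173))
HRS ([0.468, -0.0093], np.float64(0.053)) ([0.4664, -0.0062], np.float64(0.095)) ([0.4681, -0.0089], np.float64(0.153))
HSL ([0.6122, -0.0022, 15.4311], np.float64(0.044)) ([0.6107, -0.0004, 13.5957], np.float64(0.052)) ([0.6114, -0.0021, 14.858], np.float64(0.103))
HSS ([0.4524, 0.1446, 40.8651], np.float64(0.052)) ([0.451, 0.1464, 40.128], np.float64(0.068)) ([0.4516, 0.1454, 41.139], np.float64(0.129))
```

View pics/fits.png

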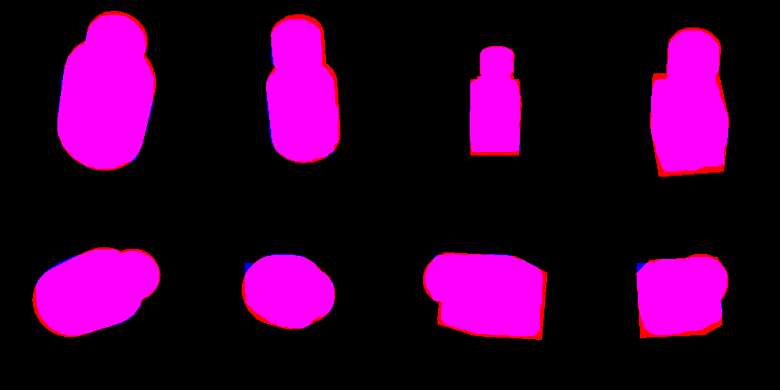

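View pics/fits2.png

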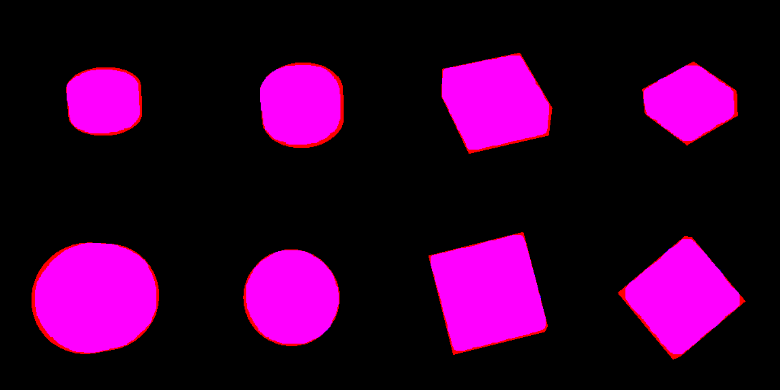

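```bash
python3 - <<'E'
import workcell
print([ (k,getattr(workcell,k)) for k in dir(workcell) if not k.startswith('_') and not callable(getattr(workcell,k))][:30])
print([k for k in dir(workcell) if callable(getattr(workcell,k))])
E
```

```text
[('pinch_z', 0.0187)]
['Unreachable', 'camera', 'get_obs', 'job_done']
```

```bash
cat > go.py <<'E'
import sys,numpy as np
from workcell import *
from h import R
def go(x,y,z,yaw=180):
    o=get_obs();M=R.from_quat(o["tool_rot"]);d=M.inv().apply(np.array([x,y,z])-o["eef_pos"])
    X=M.apply([1,0,0]);cur=np.degrees(np.arctan2(X[1],X[0]));dr=-((yaw-cur+180)%360-180)
    print("t",round(o["clock"],2),"pos",o["eef_pos"].round(4),"yaw",round(cur,2),"w",round(o["grip_width"],4),"f",o["ft_force"].round(1),"q6",o["joint_pos"][5].round(2), "tilt",M.apply([0,0,1]).round(3))
    print("units",(d/.05).round(3),"roll",round(dr/6,3),"dist mm",round(np.linalg.norm(d)*1000))
if __name__=="__main__":go(*map(float,sys.argv[1:]))
E
python3 go.py .6176 -.3268 .2 180
```

```text
t 0.15 pos [0.1796 0.4661 0.2306] yaw 158.93 w 0.0854 f [ 0.  -0.3  0.4] q6 1.57 tilt [-0.001 -0.001 -1.   ]
units [-13.876 -11.648   0.631] roll -3.512 dist mm 906
```

{"name": "move_arm", "arguments": {
  "motion": [
    [85,[-0.7,-0.6,0],-0.5],
    [85,[-1.4,-1.2,0],-1.5],
    [85,[-2.1,-1.8,0],-2.5],
    [85,[-2.8,-2.4,0],-3.5],
    [85,[-3.5,-3.0,0],-3.5],
    [85,[-4.2,-3.6,0],-3.5],
    [85,[-4.9,-4.2,0],-3.5],
    [85,[-5.6,-4.8,0],-3.5],
    [85,[-6.3,-5.4,0],-3.5],
    [85,[-7.0,-6.0,0],-3.5]
  ]
}}

```text
clock: 1.15
eef_pos: [0.3989, 0.0589, 0.2313]
tool_rot: [0.001, 1.0, 0.0, 0.0]
ft_force: [0.8, 0.5, 0.2]
grip_width: 0.085
```

```bash
python3 go.py .6176 -.3268 .2 180
```

```text
t 1.15 pos [0.3989 0.0589 0.2313] yaw 179.92 w 0.085 f [0.8 0.5 0.2] q6 0.15 tilt [ 0.  0. -1.]
units [-4.385 -7.708  0.626] roll -0.013 dist mm 445
```

{"name": "move_arm", "arguments": {
  "motion": [
    [70,[-0.5,-0.8,0],0],
    [70,[-1.0,-1.6,0.1],0],
    [70,[-1.5,-2.5,0.2],0],
    [70,[-2.0,-3.4,0.3],0],
    [70,[-2.5,-4.3,0.4],0],
    [70,[-3.0,-5.2,0.5],0],
    [70,[-3.5,-6.1,0.6],0],
    [70,[-4.0,-7.0,0.6],0],
    [70,[-4.3,-7.6,0.6],0],
    [70,[-4.4,-7.7,0.6],0]
  ]
}}

```text
clock: 2.15
eef_pos: [0.6182, -0.3292, 0.1979]
tool_rot: [0.003, 1.0, -0.0, -0.001]
ft_force: [0.4, -0.5, -0.6]
grip_width: 0.07
```

```bash
cat > look.py <<'E'
import sys,cv2
from workcell import *
from h import *
def look(name,sc=1.5):
    o=get_obs();c=camera("wrist");im=c["color"][:,:,::-1]
    np.savez(f"pics/{name}.npz",im=im,p=o["eef_pos"],q=o["tool_rot"],m=c["mount"])
    cv2.imwrite(f"pics/{name}.png",cv2.resize(np.clip(im*1.5,0,255).astype(np.uint8),(784,588)))
F,CX,CY=325.192262,282.217194,208.130002
def wproj(d,P):
    M=R.from_quat(d["q"]).as_matrix();t=(np.atleast_2d(P)-d["p"])@M
    m=d["m"];c=(t-m[:3,3])@m[:3,:3]
    rho=np.hypot(c[:,0],c[:,1]);th=np.arctan2(rho,c[:,2]);k=F*th/np.maximum(rho,1e-9)
    return np.c_[CX+k*c[:,0],CY+k*c[:,1]]
if __name__=="__main__":look(sys.argv[1])
E
python3 go.py .6176 -.3268 .2 180; python3 look.py w1
```

```text
t 2.15 pos [ 0.6182 -0.3292  0.1979] yaw 179.65 w 0.07 f [ 0.4 -0.5 -0.6] q6 -0.48 tilt [-0.002  0.    -1.   ]
units [ 0.012  0.048 -0.043] roll -0.058 dist mm 3
```

View pics/w1.png

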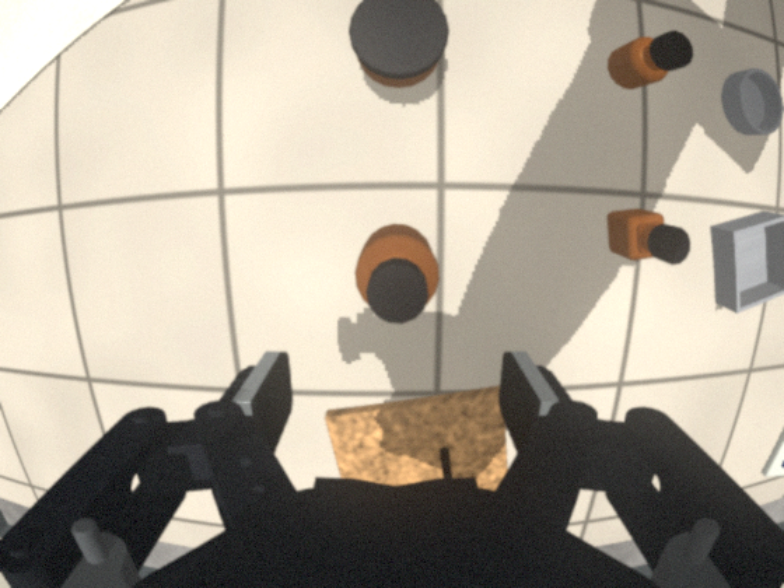

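```bash
cat > ov.py <<'E'
import sys
from look import *;from fit import *
def overlay(src,dst,kind,big,x,y,yaw=0,fn=bottle,crop=None):
    d=np.load(f"pics/{src}.npz");im=np.clip(d["im"]*1.5,0,255).astype(np.uint8)
    S=3 if crop else 1.4
    x0,y0,w,h=crop or (0,0,560,420)
    im=cv2.resize(np.ascontiguousarray(im[y0:y0+h,x0:x0+w]),None,fx=S,fy=S,interpolation=cv2.INTER_CUBIC)
    M=R.from_euler('z',np.radians(yaw)).as_matrix()
    for q in fn(kind,big):
        n=len(q)//2
        for s in (q[:n],q[n:]):
            p=((wproj(d,s@M.T+[x,y,0])-[x0,y0]+.5)*S-.5)
            cv2.polylines(im,[np.round(p*8).astype(np.int32)],True,(0,255,0),1,cv2.LINE_AA,3)
    cv2.imwrite(f"pics/{dst}.png",im)
E
python3 -c "
from ov import *
overlay('w1','w1o','r',1,.6176,-.3268,crop=(220,140,130,110))"
```

```text
(no output)
```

View pics/w1o.png

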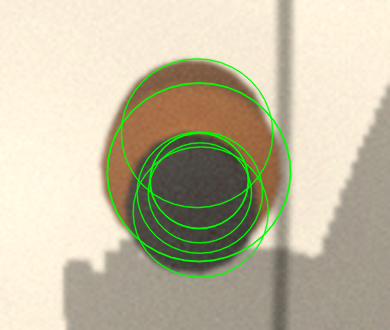

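{"name": "move_arm", "arguments": {
  "motion": [
    [70,[0,0,0.3],0],
    [70,[0.02,0.02,0.7],0],
    [70,[0.02,0.02,1.2],0],
    [70,[0.02,0.02,1.7],0],
    [70,[0.02,0.02,2.1],0],
    [70,[0.02,0.02,2.35],0],
    [70,[0.02,0.02,2.45],0],
    [70,[0.02,0.02,2.47],0],
    [40,[0.02,0.02,2.47],0],
    [30,[0.02,0.02,2.47],0]
  ]
}}

```text
clock: 3.2
eef_pos: [0.6178, -0.3239, 0.0793]
tool_rot: [0.001, 1.0, -0.001, 0.001]
ft_force: [-0.7, -3.2, -0.1]
grip_width: 0.0421
```

```bash
python3 go.py .617 -.328 .074 180; python3 look.py w2
```

```text
t 3.2 pos [ 0.6178 -0.3239  0.0793] yaw 179.93 w 0.0421 f [-0.7 -3.2 -0.1] q6 -0.48 tilt [ 0.002 -0.001 -1.   ]
units [ 0.017 -0.082  0.107] roll -0.012 dist mm 7
```

View pics/w2.png

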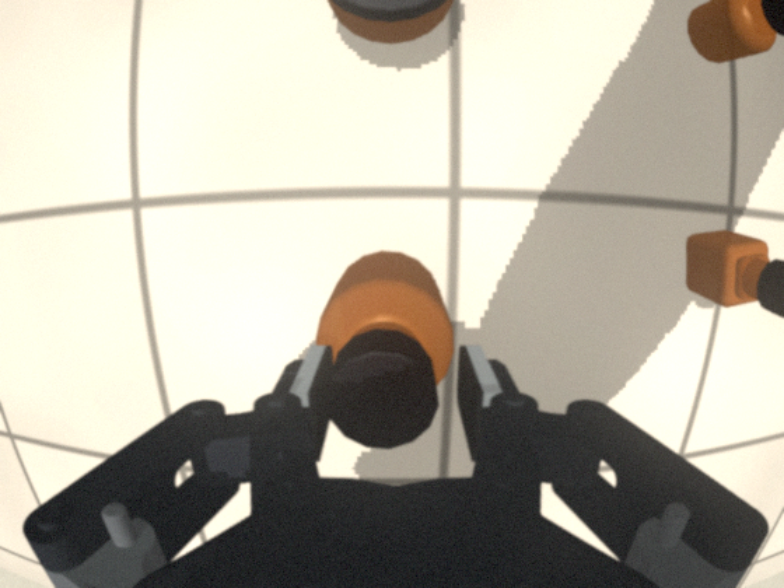

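{"name": "move_arm", "arguments": {
  "motion": [
    [55,[0,0,0],0],
    [55,[0,-0.04,0.03],0],
    [55,[0,-0.08,0.06],0],
    [55,[0,-0.08,0.08],0],
    [50,[0,-0.08,0.08],0],
    [42,[0,-0.08,0.08],0],
    [36,[0,-0.08,0.08],0],
    [30,[0,-0.08,0.08],0],
    [28,[0,-0.08,0.08],0],
    [28,[0,-0.08,0.08],0]
  ]
}}

```text
clock: 4.25
eef_pos: [0.6172, -0.3277, 0.0741]
tool_rot: [0.001, 1.0, -0.0, 0.0]
ft_force: [1.7, -0.5, 1.1]
grip_width: 0.0324
```

```bash
python3 go.py .453 .3315 .2 180; python3 look.py w3
```

```text
t 4.25 pos [ 0.6172 -0.3277  0.0741] yaw 179.92 w 0.0324 f [ 1.7 -0.5  1.1] q6 -0.49 tilt [ 0.001 -0.    -1.   ]
units [ 3.3   13.178 -2.526] roll -0.013 dist mm 691
```

View pics/w3.png

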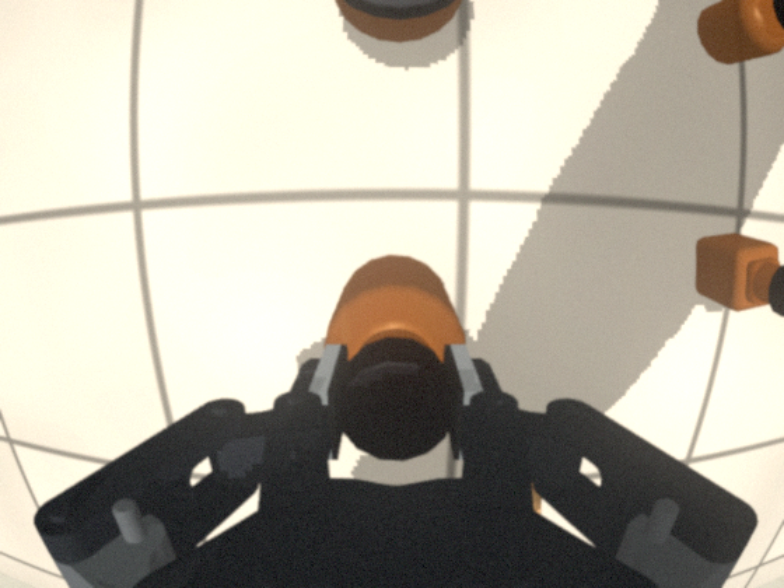

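{"name": "move_arm", "arguments": {
  "motion": [
    [25,[0,0,0],0],
    [25,[0,0,0],0],
    [25,[0,0,-0.1],0],
    [25,[0,0,-0.3],0],
    [25,[0,0,-0.7],0],
    [25,[0,0,-1.2],0],
    [25,[0,0,-1.7],0],
    [25,[0,0,-2.1],0],
    [25,[0,0,-2.4],0],
    [25,[0,0,-2.5],0]
  ]
}}

```text
clock: 5.3
eef_pos: [0.6178, -0.3277, 0.2016]
tool_rot: [0.001, 1.0, -0.001, 0.002]
ft_force: [0.3, -1.0, -2.6]
grip_width: 0.0326
```

```bash
python3 go.py .453 .3315 .2 180
```

```text
t 5.3 pos [ 0.6178 -0.3277  0.2016] yaw 179.94 w 0.0326 f [ 0.3 -1.  -2.6] q6 -0.49 tilt [ 0.003 -0.002 -1.   ]
units [3.3100e+00 1.3181e+01 1.0000e-03] roll -0.011 dist mm 680
```

{"name": "move_arm", "arguments": {
  "motion": [
    [25,[0.02,0.1,0],0],
    [25,[0.09,0.35,0],0],
    [25,[0.2,0.8,0],0],
    [25,[0.35,1.4,0],0],
    [25,[0.54,2.15,0],0],
    [25,[0.74,2.95,0],0],
    [25,[0.94,3.75,0],0],
    [25,[1.14,4.55,0],0],
    [25,[1.34,5.35,0],0],
    [25,[1.54,6.15,0],0]
  ]
}}

```text
clock: 6.3
eef_pos: [0.5385, -0.018, 0.1975]
tool_rot: [0.001, 1.0, 0.0, -0.001]
ft_force: [0.7, 0.6, -2.1]
grip_width: 0.0323
```

{"name": "move_arm", "arguments": {
  "motion": [
    [25,[0.2,0.8,0],0],
    [25,[0.4,1.6,0],0],
    [25,[0.6,2.4,0],0],
    [25,[0.8,3.2,0],0],
    [25,[1.0,4.0,0],0],
    [25,[1.2,4.8,0],0],
    [25,[1.4,5.6,0],0],
    [25,[1.56,6.2,0],0],
    [25,[1.67,6.7,0],0],
    [25,[1.73,6.95,0],0]
  ]
}}

```text
clock: 7.3
eef_pos: [0.4525, 0.3294, 0.1974]
tool_rot: [-0.001, 1.0, -0.0, -0.001]
ft_force: [0.2, 0.2, -3.0]
grip_width: 0.0322
```

```bash
python3 go.py .453 .3315 .2 180
```

```text
t 7.3 pos [0.4525 0.3294 0.1974] yaw -179.91 w 0.0322 f [ 0.2  0.2 -3. ] q6 0.63 tilt [-0.002 -0.001 -1.   ]
units [-0.011  0.042 -0.052] roll 0.016 dist mm 3
```

{"name": "move_arm", "arguments": {
  "motion": [
    [25,[0,0.02,0],0],
    [25,[-0.01,0.04,0.1],0],
    [25,[-0.01,0.04,0.3],0],
    [25,[-0.01,0.04,0.6],0],
    [25,[-0.01,0.04,0.9],0],
    [25,[-0.01,0.04,1.15],0],
    [25,[-0.01,0.04,1.3],0],
    [25,[-0.01,0.04,1.35],0],
    [25,[-0.01,0.04,1.35],0],
    [25,[-0.01,0.04,1.35],0]
  ]
}}

```text
clock: 8.3
eef_pos: [0.4553, 0.3299, 0.1319]
tool_rot: [0.001, 1.0, 0.0, 0.001]
ft_force: [-0.5, -0.3, -2.1]
grip_width: 0.0327
```

```bash
cat > look2.py <<'E'
import sys,cv2,numpy as np
from workcell import *
n=sys.argv[1]
from look import look
look("w"+n)
c=camera("side")["color"][:,:,::-1];np.save("pics/s%s.npy"%n,c)
x,y,w,h=map(int,sys.argv[2:6]);s=500/h
b=cv2.resize(np.clip(c[y:y+h,x:x+w]*1.5,0,255).astype(np.uint8),None,fx=s,fy=s,interpolation=cv2.INTER_CUBIC);cv2.imwrite(f"pics/s{n}.png",b)
E
python3 go.py .453 .3315 .078 180; python3 look2.py 4 210 80 140 110
```

```text
t 8.3 pos [0.4553 0.3299 0.1319] yaw 179.92 w 0.0327 f [-0.5 -0.3 -2.1] q6 0.63 tilt [ 0.001  0.001 -1.   ]
units [0.048 0.031 1.079] roll -0.013 dist mm 54
```

View pics/w4.png

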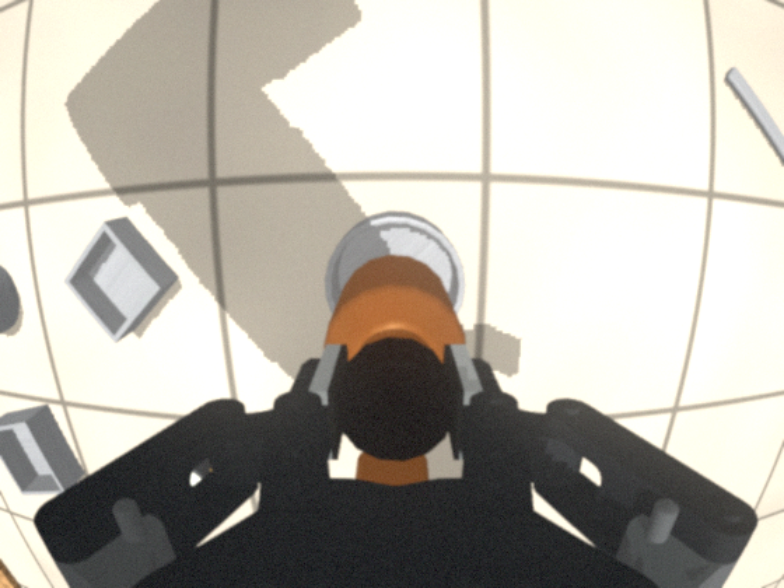

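View pics/s4.png

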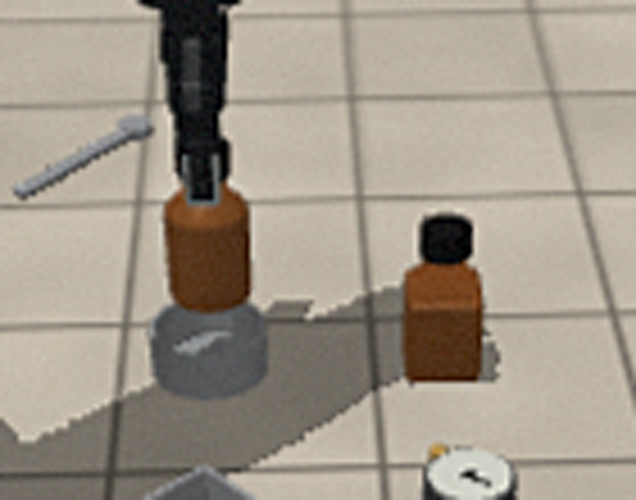

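```bash
python3 -c "
from ov import *
overlay('w4','w4o','r',1,.453,.3315,fn=holder,crop=(200,120,180,150))"; python3 go.py .453 .3315 .078 180
```

```text
t 8.4 pos [0.4553 0.3301 0.1321] yaw 179.93 w 0.0324 f [ 0.2 -0.6 -2.2] q6 0.63 tilt [ 0.001  0.001 -1.   ]
units [0.048 0.027 1.082] roll -0.012 dist mm 54
```

View pics/w4o.png

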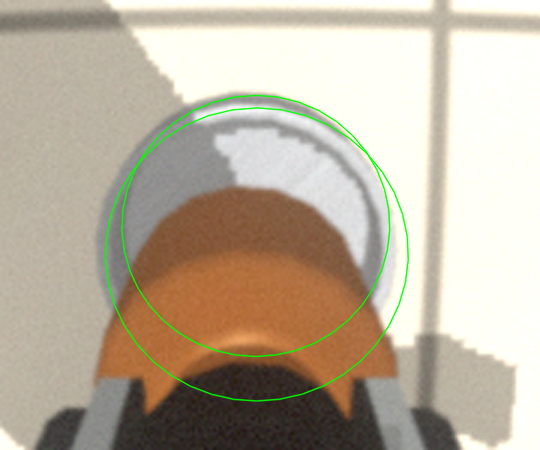

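{"name": "move_arm", "arguments": {
  "motion": [
    [25,[0.03,0,0],0],
    [25,[0.05,0,0.1],0],
    [25,[0.05,0,0.25],0],
    [25,[0.05,0,0.45],0],
    [25,[0.05,0,0.65],0],
    [25,[0.05,0,0.8],0],
    [25,[0.05,0,0.9],0],
    [25,[0.05,0,0.96],0],
    [25,[0.05,0,0.99],0],
    [25,[0.05,0,0.99],0]
  ]
}}

```text
clock: 9.4
eef_pos: [0.4524, 0.3297, 0.0818]
tool_rot: [0.001, 1.0, 0.0, 0.0]
ft_force: [-0.2, -0.3, -1.9]
grip_width: 0.0327
```

```bash
python3 go.py .4525 .330 .078 180;python3 go.py .4525 .330 .078 180
```

```text
t 9.4 pos [0.4524 0.3297 0.0818] yaw 179.92 w 0.0327 f [-0.2 -0.3 -1.9] q6 0.63 tilt [ 0.  0. -1.]
units [-0.001  0.005  0.076] roll -0.013 dist mm 4
t 9.4 pos [0.4524 0.3297 0.0818] yaw 179.92 w 0.0327 f [-0.2 -0.3 -1.9] q6 0.63 tilt [ 0.  0. -1.]
units [-0.001  0.005  0.076] roll -0.013 dist mm 4
```

{"name": "move_arm", "arguments": {
  "motion": [
    [25,[0,0,0.02],0],
    [25,[0,0,0.04],0],
    [25,[0,0,0.05],0],
    [25,[0,0,0.06],0],
    [25,[0,0,0.07],0],
    [25,[0,0,0.075],0],
    [25,[0,0,0.08],0],
    [25,[0,0,0.08],0],
    [25,[0,0,0.08],0],
    [25,[0,0,0.08],0]
  ]
}}

```text
clock: 10.4
eef_pos: [0.4525, 0.3297, 0.078]
tool_rot: [0.001, 1.0, 0.0, 0.0]
ft_force: [-0.5, -0.8, -1.3]
grip_width: 0.0324
```

{"name": "move_arm", "arguments": {
  "motion": [
    [25,[0,0,0.01],0],
    [25,[0,0,0.015],0],
    [25,[0,0,0.02],0],
    [25,[0,0,0.02],0],
    [30,[0,0,0.02],0],
    [34,[0,0,0.02],0],
    [36,[0,0,0.02],0],
    [40,[0,0,0.02],0],
    [48,[0,0,0.02],0],
    [60,[0,0,0.02],0]
  ]
}}

```text
clock: 11.4
eef_pos: [0.4522, 0.3298, 0.0766]
tool_rot: [0.001, 1.0, -0.0, -0.0]
ft_force: [0.1, 0.4, -0.5]
grip_width: 0.0595
```

```bash
python3 go.py .459 -.1408 .2 180; python3 look2.py 5 210 80 140 110
```

```text
t 11.4 pos [0.4522 0.3298 0.0766] yaw 179.93 w 0.0595 f [ 0.1  0.4 -0.5] q6 0.63 tilt [-0. -0. -1.]
units [-0.145 -9.411 -2.468] roll -0.011 dist mm 487
```

View pics/w5.png

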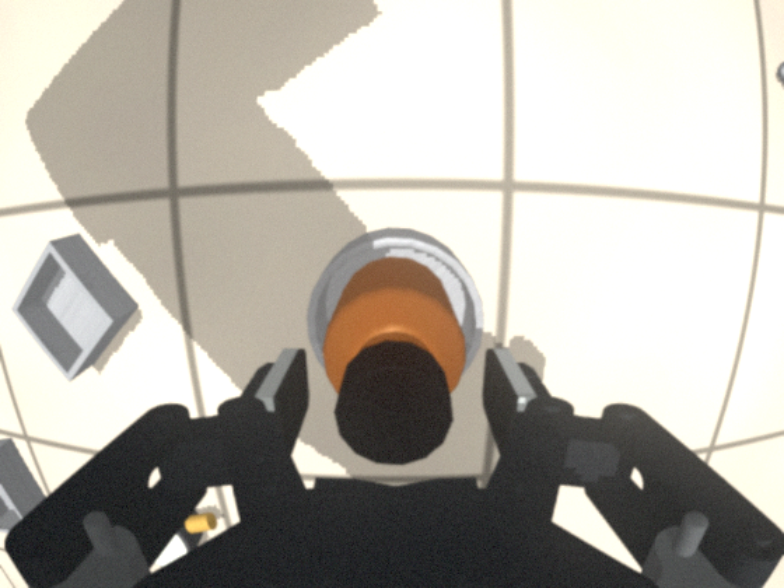

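View pics/s5.png

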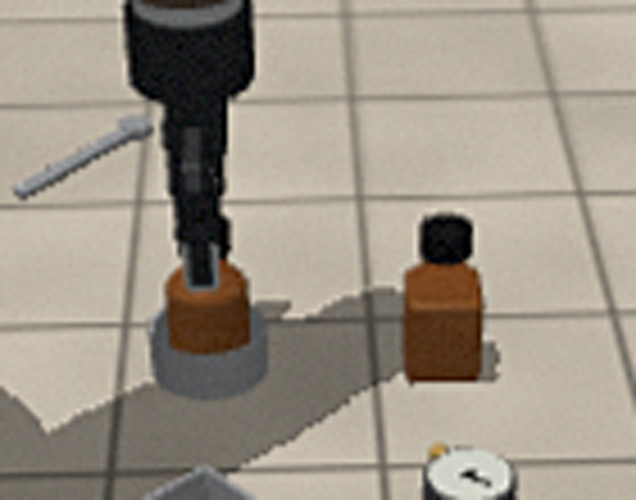

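{"name": "move_arm", "arguments": {
  "motion": [
    [60,[0,0,-0.3],0],
    [62,[0,0,-1.0],0],
    [65,[0,0,-1.8],0],
    [65,[0,0,-2.4],0],
    [65,[0,-0.7,-2.4],0],
    [65,[-0.03,-1.5,-2.4],0],
    [65,[-0.05,-2.4,-2.4],0],
    [65,[-0.06,-3.3,-2.4],0],
    [65,[-0.08,-4.2,-2.4],0],
    [65,[-0.1,-5.1,-2.4],0]
  ]
}}

```text
clock: 12.5
eef_pos: [0.4568, 0.0731, 0.197]
tool_rot: [0.0, 1.0, 0.0, 0.0]
ft_force: [0.2, 0.1, 0.6]
grip_width: 0.065
```

{"name": "move_arm", "arguments": {
  "motion": [
    [65,[0,-0.9,0],0],
    [65,[0,-1.8,0],0],
    [65,[-0.02,-2.7,0],0],
    [65,[-0.03,-3.5,0.2],0],
    [65,[-0.04,-4.0,0.4],0],
    [65,[-0.04,-4.2,0.6],0],
    [65,[-0.04,-4.3,0.8],0],
    [65,[-0.04,-4.3,0.9],0],
    [65,[-0.04,-4.3,0.9],0],
    [65,[-0.04,-4.3,0.9],0]
  ]
}}

```text
clock: 13.5
eef_pos: [0.4589, -0.1392, 0.1519]
tool_rot: [-0.0, 1.0, 0.0, 0.0]
ft_force: [-0.0, 0.0, 0.0]
grip_width: 0.0651
```

```bash
python3 go.py .459 -.1408 .049 180; python3 look.py w6;  python3 -c "
from ov import *
overlay('w6','w6o','r',0,.459,-.1408,crop=(220,140,130,110))"
```

```text
t 13.5 pos [ 0.4589 -0.1392  0.1519] yaw -179.97 w 0.0651 f [-0.  0.  0.] q6 -0.3 tilt [ 0.  0. -1.]
units [-1.000e-03 -3.200e-02  2.059e+00] roll 0.006 dist mm 103
```

View pics/w6.png

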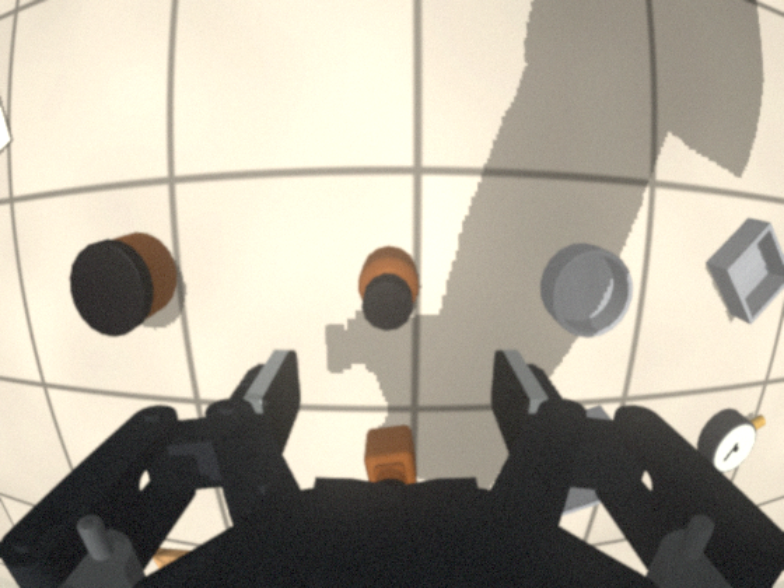

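View pics/w6o.png

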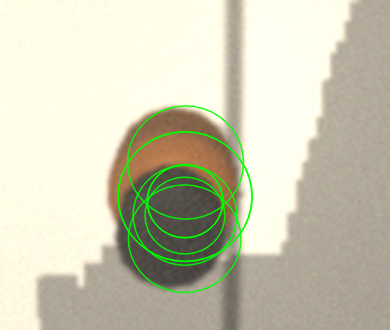

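{"name": "move_arm", "arguments": {
  "motion": [
    [60,[0,-0.04,0.3],0],
    [60,[0,-0.08,0.8],0],
    [60,[0.01,-0.08,1.3],0],
    [60,[0.01,-0.08,1.7],0],
    [60,[0.01,-0.08,1.95],0],
    [60,[0.01,-0.08,2.03],0],
    [60,[0.01,-0.08,2.06],0],
    [60,[0.01,-0.08,2.06],0],
    [60,[0.01,-0.08,2.06],0],
    [60,[0.01,-0.08,2.06],0]
  ]
}}

```text
clock: 14.55
eef_pos: [0.4589, -0.1445, 0.0496]
tool_rot: [0.001, 1.0, -0.0, 0.001]
ft_force: [0.4, -0.1, 0.3]
grip_width: 0.0598
```

```bash
python3 go.py .4585 -.143 .049 180; python3 look.py w7
```

```text
t 14.55 pos [ 0.4589 -0.1445  0.0496] yaw 179.93 w 0.0598 f [ 0.4 -0.1  0.3] q6 -0.3 tilt [ 0.002 -0.    -1.   ]
units [0.008 0.029 0.012] roll -0.012 dist mm 2
```

View pics/w7.png

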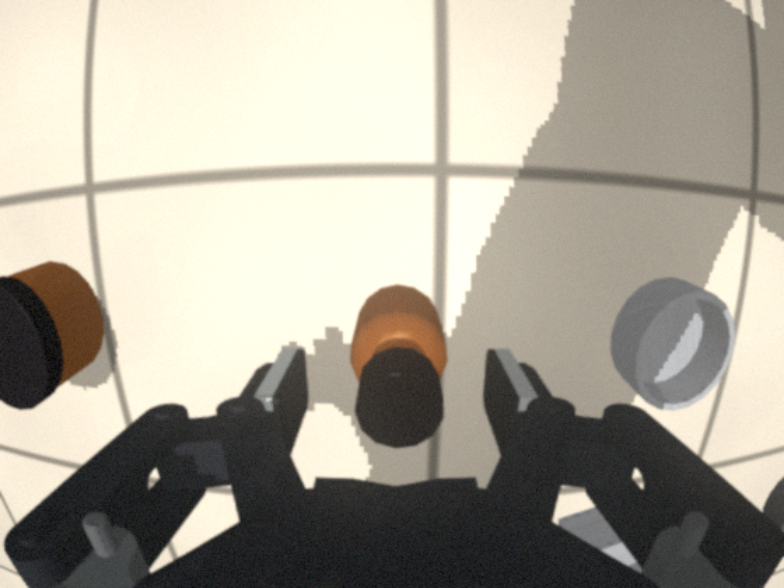

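{"name": "move_arm", "arguments": {
  "motion": [
    [52,[0,0.02,0.01],0],
    [44,[0,0.02,0.01],0],
    [36,[0,0.02,0.01],0],
    [30,[0,0.02,0.01],0],
    [26,[0,0.02,0.01],0],
    [22,[0,0.02,0.01],0],
    [19,[0,0.02,0.01],0],
    [19,[0,0.02,0.01],0],
    [19,[0,0.02,0.01],0],
    [19,[0,0.02,0.01],0]
  ]
}}

```text
clock: 15.6
eef_pos: [0.4585, -0.1434, 0.0485]
tool_rot: [0.001, 1.0, -0.0, 0.0]
ft_force: [0.2, 0.5, 2.5]
grip_width: 0.0241
```

```bash
python3 go.py .4677 -.0085 .1 180
```

```text
t 15.6 pos [ 0.4585 -0.1434  0.0485] yaw 179.93 w 0.0241 f [0.2 0.5 2.5] q6 -0.3 tilt [ 0.001 -0.    -1.   ]
units [-0.181  2.698 -1.031] roll -0.012 dist mm 145
```

{"name": "move_arm", "arguments": {
  "motion": [
    [19,[0,0,-0.05],0],
    [19,[0,0,-0.2],0],
    [19,[0,0,-0.5],0],
    [19,[0,0,-0.8],0],
    [19,[0,0.1,-1.0],0],
    [19,[-0.02,0.3,-1.04],0],
    [19,[-0.04,0.6,-1.04],0],
    [19,[-0.07,1.0,-1.04],0],
    [19,[-0.1,1.4,-1.04],0],
    [19,[-0.13,1.8,-1.04],0]
  ]
}}

```text
clock: 16.6
eef_pos: [0.4642, -0.0517, 0.0998]
tool_rot: [0.0, 1.0, 0.0, -0.001]
ft_force: [0.3, -0.3, -1.4]
grip_width: 0.0242
```

{"name": "move_arm", "arguments": {
  "motion": [
    [19,[-0.02,0.35,0],0],
    [19,[-0.03,0.6,0],0],
    [19,[-0.05,0.8,0],0],
    [19,[-0.05,0.88,0],0],
    [19,[-0.05,0.9,0],0],
    [19,[-0.05,0.9,0],0],
    [19,[-0.05,0.9,0],0],
    [19,[-0.05,0.9,0],0],
    [19,[-0.05,0.9,0],0],
    [19,[-0.05,0.9,0],0]
  ]
}}

```text
clock: 17.6
eef_pos: [0.4674, -0.0086, 0.1003]
tool_rot: [0.001, 1.0, -0.0, -0.0]
ft_force: [0.6, -0.1, -0.5]
grip_width: 0.0246
```

```bash
python3 go.py .4677 -.0085 .053 180; python3 look2.py 8 200 170 160 130;  python3 -c "
from ov import *
overlay('w8','w8o','r',0,.4677,-.0085,fn=holder,crop=(200,120,180,150))"
```

```text
t 17.6 pos [ 0.4674 -0.0086  0.1003] yaw 179.89 w 0.0246 f [ 0.6 -0.1 -0.5] q6 -0.02 tilt [-0. -0. -1.]
units [-0.006  0.002  0.946] roll -0.018 dist mm 47
```

View pics/w8o.png

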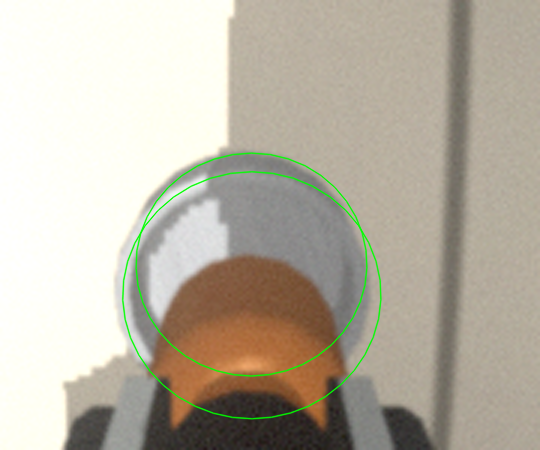

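View pics/s8.png

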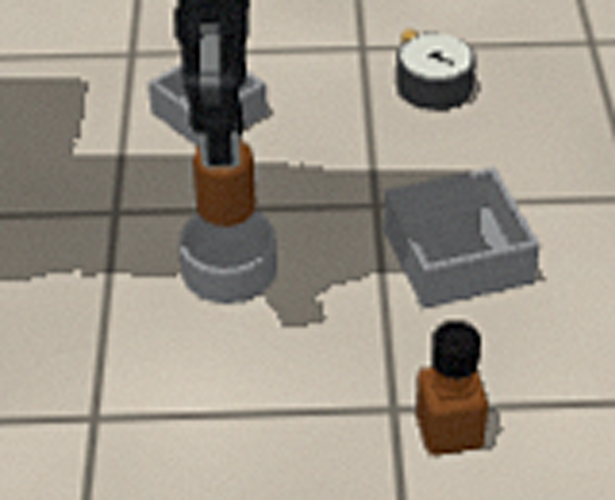

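{"name": "move_arm", "arguments": {
  "motion": [
    [19,[0,-0.03,0.1],0],
    [19,[0.01,-0.03,0.3],0],
    [19,[0.01,-0.03,0.5],0],
    [19,[0.01,-0.03,0.68],0],
    [19,[0.01,-0.03,0.8],0],
    [19,[0.01,-0.03,0.87],0],
    [19,[0.01,-0.03,0.9],0],
    [19,[0.01,-0.03,0.92],0],
    [19,[0.01,-0.03,0.93],0],
    [19,[0.01,-0.03,0.94],0]
  ]
}}

```text
clock: 18.7
eef_pos: [0.4672, -0.0098, 0.0536]
tool_rot: [0.001, 1.0, -0.0, 0.0]
ft_force: [0.3, 0.2, -0.8]
grip_width: 0.0243
```

{"name": "move_arm", "arguments": {
  "motion": [
    [19,[0,0,0.01],0],
    [19,[0,0,0.02],0],
    [19,[0,0,0.02],0],
    [22,[0,0,0.02],0],
    [25,[0,0,0.02],0],
    [27,[0,0,0.02],0],
    [30,[0,0,0.02],0],
    [36,[0,0,0.02],0],
    [46,[0,0,0.02],0],
    [58,[0,0,0.02],0]
  ]
}}

```text
clock: 19.7
eef_pos: [0.4669, -0.0098, 0.0523]
tool_rot: [0.001, 1.0, -0.0, -0.0]
ft_force: [-0.2, -0.8, 0.7]
grip_width: 0.0577
```

```bash
python3 go.py .6075 .328 .2 180; python3 look2.py 9 200 170 160 130
```

```text
t 19.7 pos [ 0.4669 -0.0098  0.0523] yaw 179.93 w 0.0577 f [-0.2 -0.8  0.7] q6 -0.02 tilt [-0. -0. -1.]
units [-2.803  6.76  -2.954] roll -0.012 dist mm 395
```

View pics/w9.png

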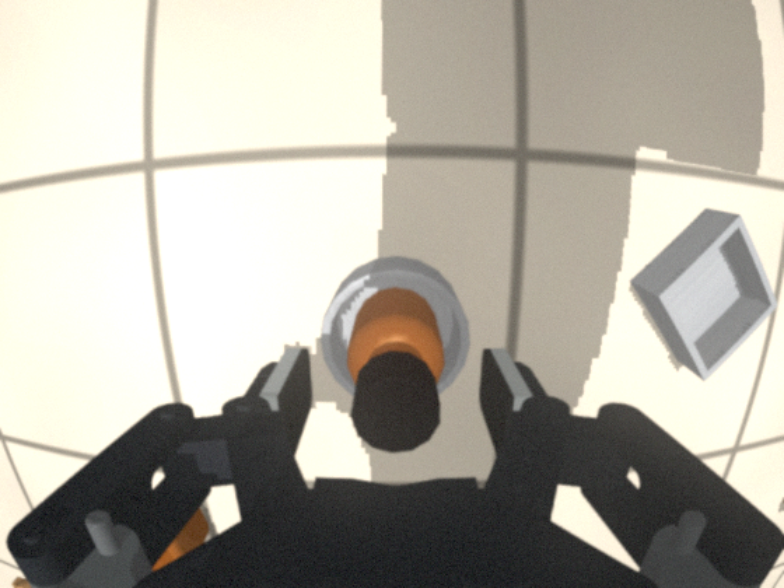

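View pics/s9.png

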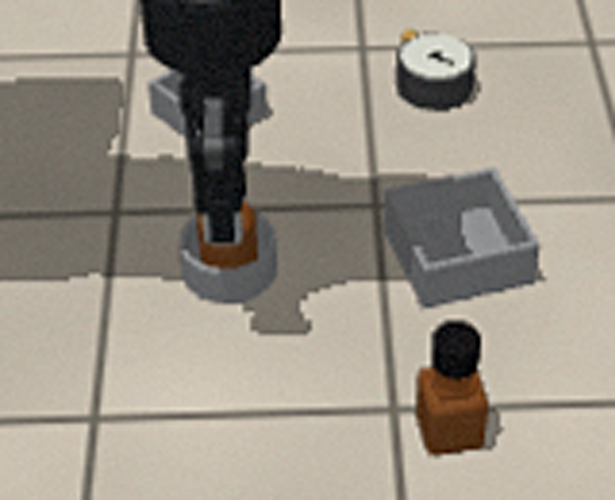

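{"name": "move_arm", "arguments": {
  "motion": [
    [58,[0,0,-0.3],0],
    [62,[0,0,-1.0],0],
    [65,[0,0,-1.8],0],
    [65,[0,0,-2.6],0],
    [65,[-0.1,0.5,-2.9],0],
    [65,[-0.4,1.2,-2.9],0],
    [65,[-0.8,2.0,-2.9],0],
    [65,[-1.1,2.8,-2.9],0],
    [65,[-1.4,3.6,-2.9],0],
    [65,[-1.8,4.4,-2.9],0]
  ]
}}

```text
clock: 20.8
eef_pos: [0.5572, 0.2117, 0.1974]
tool_rot: [0.001, 1.0, -0.0, -0.0]
ft_force: [1.4, 0.3, 0.2]
grip_width: 0.065
```

{"name": "move_arm", "arguments": {
  "motion": [
    [65,[-0.3,0.7,0],0],
    [65,[-0.6,1.4,0],0],
    [65,[-0.85,2.0,0],0],
    [65,[-0.95,2.25,0],0],
    [65,[-1.0,2.35,0],0],
    [65,[-1.0,2.35,0],0],
    [65,[-1.0,2.35,0],0],
    [65,[-1.0,2.35,0],0],
    [65,[-1.0,2.35,0],0],
    [65,[-1.0,2.35,0],0]
  ]
}}

```text
clock: 21.8
eef_pos: [0.6074, 0.3268, 0.1978]
tool_rot: [0.001, 1.0, 0.0, 0.0]
ft_force: [0.4, -0.4, -0.3]
grip_width: 0.0649
```

```bash
python3 go.py .6075 .328 .074 180; python3 look.py w10;  python3 -c "
from ov import *
overlay('w10','w10o','s',1,.6075,.328,-4,crop=(210,120,160,130))"
```

```text
t 21.8 pos [0.6074 0.3268 0.1978] yaw 179.88 w 0.0649 f [ 0.4 -0.4 -0.3] q6 0.5 tilt [ 0.  0. -1.]
units [-1.000e-03  2.300e-02  2.476e+00] roll -0.02 dist mm 124
```

View pics/w10.png

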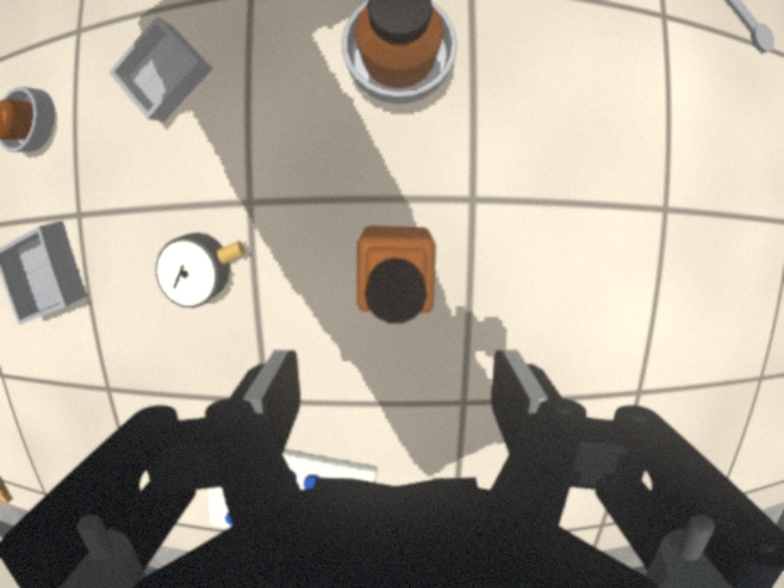

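View pics/w10o.png

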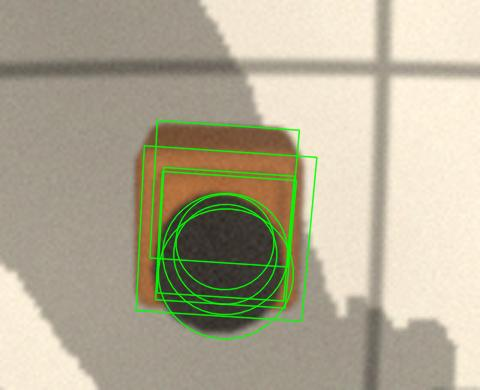

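```bash
cat > wfit.py <<'E'
from ov import *
from scipy.optimize import minimize
def wfit(src,kind,big,x,y,yaw,roi,fn=bottle,ignore=None):
    d=np.load(f"pics/{src}.npz");d={k:d[k] for k in d};S=4;x0,y0,w,h=roi
    c=cv2.resize(np.ascontiguousarray(d["im"][y0:y0+h,x0:x0+w]),None,fx=S,fy=S)
    m=mask(c,'h' if fn is holder else 'b').astype(np.uint8)
    k,l,st,_=cv2.connectedComponentsWithStats(m);m=(l==1+np.argmax(st[1:,4])).astype(np.uint8)
    cs,_=cv2.findContours(m,cv2.RETR_EXTERNAL,cv2.CHAIN_APPROX_NONE);cv2.drawContours(m,cs,-1,1,-1)
    parts=fn(kind,big)
    def ren(p):
        I=np.zeros(m.shape,np.uint8);M=R.from_euler('z',p[2]).as_matrix()
        for q in parts:
            uv=(wproj(d,q@M.T+[p[0],p[1],0])-[x0,y0]+.5)*S-.5
            cv2.fillConvexPoly(I,np.round(cv2.convexHull(uv.astype(np.float32))[:,0]*16).astype(np.int32),1,shift=4)
        return I
    def cost(p):
        I=ren(p);return 1-(I&m).sum()/(I|m).sum()
    best=None
    for dy in (-12,-6,0,6,12):
        p0=np.array([x,y,np.radians(yaw+dy)])
        r=minimize(cost,p0,method='Nelder-Mead',options=dict(initial_simplex=[p0]+[p0+e for e in np.diag([.004,.004,.1])],xatol=1e-5,fatol=1e-6))
        if best is None or r.fun<best.fun:best=r
    print(src,best.x[:2].round(4),np.degrees(best.x[2]).round(2),round(best.fun,3))
    I=ren(best.x);cv2.imwrite(f"pics/{src}_f.png",np.dstack([m*255,0*m,I*255]))
    return best.x
E
python3 - <<'E'
from wfit import *
p=wfit('w10','s',1,.6075,.328,-2,(235,145,100,100))
overlay('w10','w10o','s',1,p[0],p[1],np.degrees(p[2]),crop=(210,120,160,130))
E
```

```text
w10 [0.606  0.3259] -1.33 0.06
```

View pics/w10o.png

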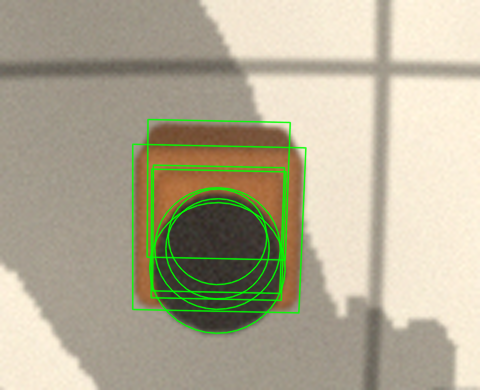

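View pics/w10_f.png

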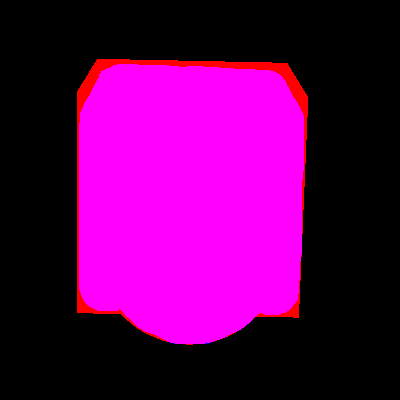

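{"name": "move_arm", "arguments": {
  "motion": [
    [60,[0.02,-0.01,0.3],0],
    [60,[0.02,-0.01,0.8],0],
    [60,[0.02,-0.01,1.4],0],
    [60,[0.02,-0.01,1.9],0],
    [60,[0.02,-0.01,2.25],0],
    [60,[0.02,-0.01,2.4],0],
    [60,[0.02,-0.01,2.46],0],
    [60,[0.02,-0.01,2.46],0],
    [60,[0.02,-0.01,2.46],0],
    [60,[0.02,-0.01,2.46],0]
  ]
}}

```text
clock: 22.85
eef_pos: [0.6071, 0.3275, 0.0758]
tool_rot: [0.001, 1.0, 0.001, 0.001]
ft_force: [0.3, 0.4, 0.3]
grip_width: 0.0602
```

```bash
python3 go.py .606 .326 .074 180; python3 look.py w11
```

```text
t 22.85 pos [0.6071 0.3275 0.0758] yaw 179.93 w 0.0602 f [0.3 0.4 0.3] q6 0.5 tilt [ 0.002  0.001 -1.   ]
units [ 0.023 -0.029  0.036] roll -0.012 dist mm 3
```

View pics/w11.png

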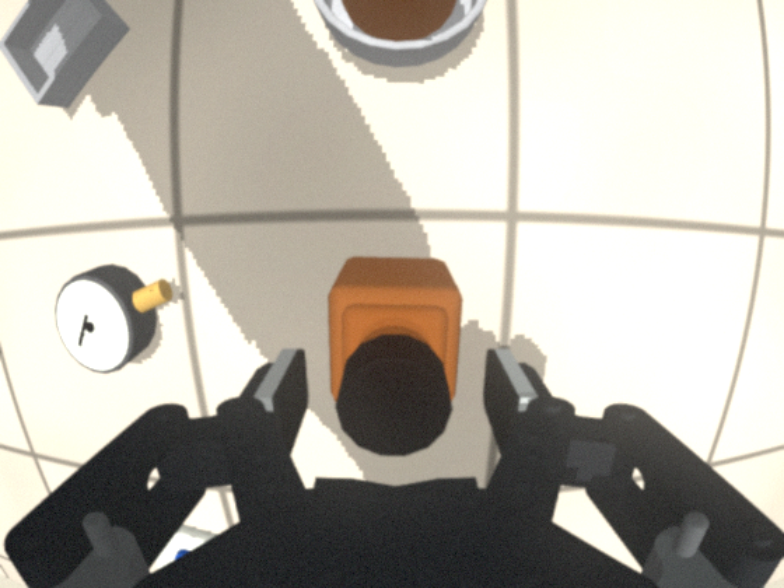

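{"name": "move_arm", "arguments": {
  "motion": [
    [56,[0.01,-0.015,0.02],0],
    [50,[0.01,-0.015,0.03],0],
    [44,[0.01,-0.015,0.03],0],
    [38,[0.01,-0.015,0.03],0],
    [34,[0.01,-0.015,0.03],0],
    [30,[0.01,-0.015,0.03],0],
    [26,[0.01,-0.015,0.03],0],
    [25,[0.01,-0.015,0.03],0],
    [25,[0.01,-0.015,0.03],0],
    [25,[0.01,-0.015,0.03],0]
  ]
}}

```text
clock: 23.9
eef_pos: [0.6061, 0.3265, 0.0731]
tool_rot: [0.001, 1.0, 0.0, 0.0]
ft_force: [-0.4, 1.3, 1.5]
grip_width: 0.0327
```

```bash
python3 go.py .6112 -.0025 .16 196.2;  python3 look.py w12
```

```text
t 23.9 pos [0.6061 0.3265 0.0731] yaw 179.93 w 0.0327 f [-0.4  1.3  1.5] q6 0.5 tilt [ 0.001  0.001 -1.   ]
units [-0.112 -6.58  -1.742] roll -2.712 dist mm 340
```

View pics/w12.png

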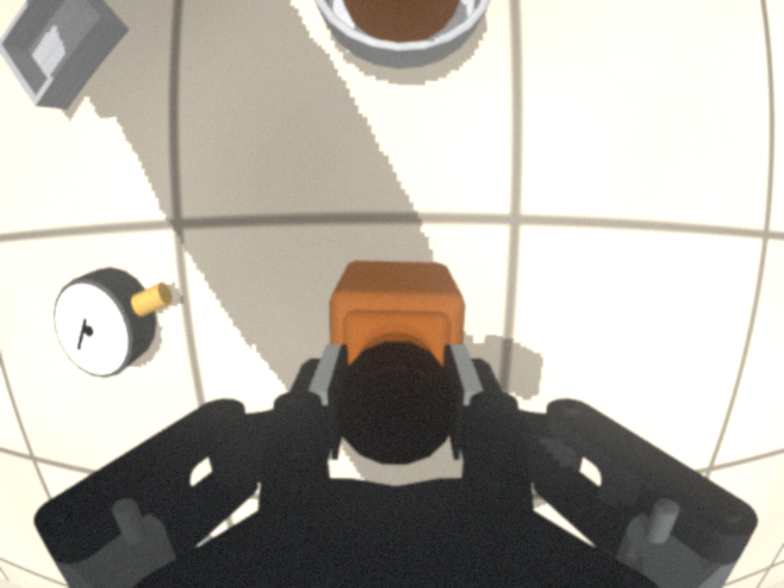

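{"name": "move_arm", "arguments": {
  "motion": [
    [25,[0,0,-0.05],0],
    [25,[0,0,-0.2],0],
    [25,[0,0,-0.6],0],
    [25,[0,0,-1.1],0],
    [25,[0,0,-1.5],0],
    [25,[0,-0.1,-1.7],-0.2],
    [25,[-0.01,-0.35,-1.74],-0.5],
    [25,[-0.02,-0.75,-1.74],-0.9],
    [25,[-0.03,-1.3,-1.74],-1.3],
    [25,[-0.04,-1.95,-1.74],-1.7]
  ]
}}

```text
clock: 24.95
eef_pos: [0.6069, 0.2279, 0.1588]
tool_rot: [-0.09, 0.996, -0.0, -0.001]
ft_force: [0.6, -0.3, -2.5]
grip_width: 0.0324
```

```bash
python3 go.py .6112 -.0025 .16 196.2
```

```text
t 24.95 pos [0.6069 0.2279 0.1588] yaw -169.65 w 0.0324 f [ 0.6 -0.3 -2.5] q6 0.18 tilt [-0.002 -0.001 -1.   ]
units [ 0.743 -4.548 -0.02 ] roll -0.975 dist mm 230
```

{"name": "move_arm", "arguments": {
  "motion": [
    [25,[0.1,-0.65,0],-0.3],
    [25,[0.21,-1.3,0],-0.6],
    [25,[0.32,-1.95,0],-0.9],
    [25,[0.42,-2.6,0],-1.0],
    [25,[0.53,-3.25,0],-1.0],
    [25,[0.62,-3.8,0],-1.0],
    [25,[0.69,-4.2,0],-1.0],
    [25,[0.73,-4.45,0],-1.0],
    [25,[0.74,-4.53,0],-1.0],
    [25,[0.74,-4.54,0],-1.0]
  ]
}}

```text
clock: 25.95
eef_pos: [0.611, -0.0013, 0.1595]
tool_rot: [-0.14, 0.99, 0.0, -0.0]
ft_force: [1.0, -0.4, -2.6]
grip_width: 0.0328
```

{"name": "move_arm", "arguments": {
  "motion": [
    [25,[0,0,0.1],0],
    [25,[0,0,0.25],0],
    [25,[0,0,0.4],0],
    [25,[0,0,0.5],0],
    [25,[0,0,0.55],0],
    [25,[0,0,0.55],0],
    [25,[0,0,0.55],0],
    [25,[0,0,0.55],0],
    [25,[0,0,0.55],0],
    [25,[0,0,0.55],0]
  ]
}}

```text
clock: 26.95
eef_pos: [0.6114, -0.0013, 0.1326]
tool_rot: [-0.14, 0.99, -0.0, 0.0]
ft_force: [-0.0, -0.1, -2.3]
grip_width: 0.0324
```

```bash
python3 go.py .6112 -.0025 .0775 196.2; python3 look2.py 13 220 140 160 130;  python3 -c "
from ov import *
overlay('w13','w13o','s',1,.6112,-.0025,14.9,fn=holder,crop=(200,120,180,150))"
```

```text
t 26.95 pos [ 0.6114 -0.0013  0.1326] yaw -163.88 w 0.0324 f [-0.  -0.1 -2.3] q6 -0.28 tilt [ 0.001 -0.    -1.   ]
units [ 0.01  -0.022  1.102] roll -0.013 dist mm 55
```

View pics/w13.png

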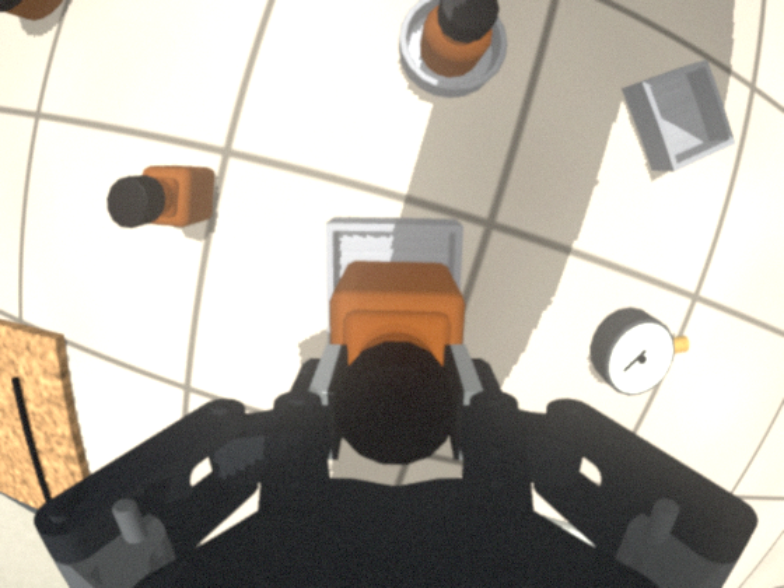

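View pics/w13o.png

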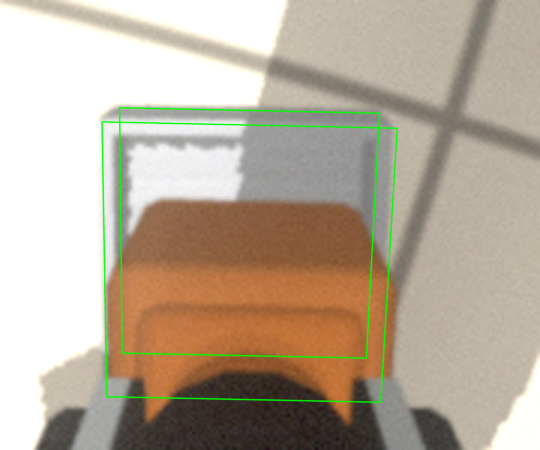

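View pics/s13.png

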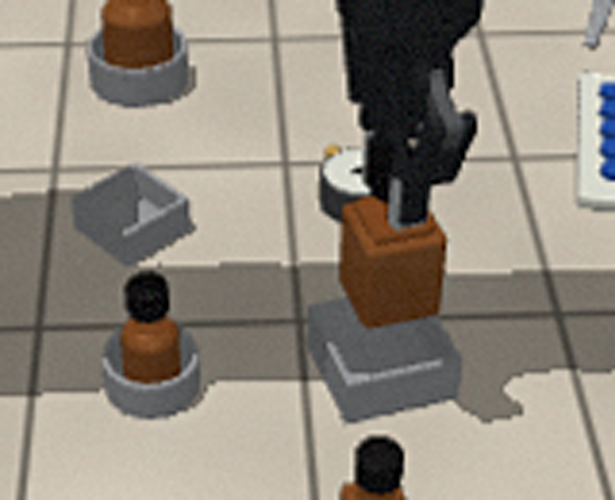

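{"name": "move_arm", "arguments": {
  "motion": [
    [25,[0.02,0,0.1],0],
    [25,[0.03,0,0.3],0],
    [25,[0.03,0,0.5],0],
    [25,[0.03,0,0.7],0],
    [25,[0.03,0,0.85],0],
    [25,[0.03,0,0.95],0],
    [25,[0.03,0,1.02],0],
    [25,[0.03,0,1.05],0],
    [25,[0.03,0,1.06],0],
    [25,[0.03,0,1.07],0]
  ]
}}

```text
clock: 28.05
eef_pos: [0.6101, -0.0016, 0.0792]
tool_rot: [-0.14, 0.99, -0.0, 0.0]
ft_force: [-0.3, 0.6, -2.5]
grip_width: 0.0325
```

```bash
python3 go.py .6112 -.0025 .0771 196.2; python3 look.py w14
```

```text
t 28.05 pos [ 0.6101 -0.0016  0.0792] yaw -163.87 w 0.0325 f [-0.3  0.6 -2.5] q6 -0.28 tilt [ 0.001 -0.    -1.   ]
units [-0.016 -0.023  0.042] roll -0.012 dist mm 3
```

View pics/w14.png

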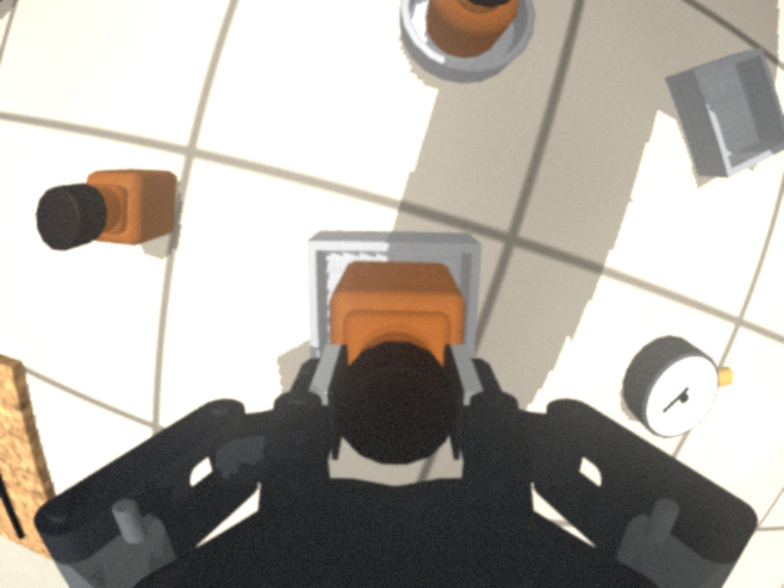

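{"name": "move_arm", "arguments": {
  "motion": [
    [25,[0,0,0],-0.15],
    [25,[0,0,0.01],-0.3],
    [25,[0,0,0.02],-0.3],
    [25,[0,0,0.03],-0.3],
    [25,[0,0,0.035],-0.3],
    [25,[0,0,0.04],-0.3],
    [25,[0,0,0.045],-0.3],
    [25,[0,0,0.05],-0.3],
    [25,[0,0,0.05],-0.3],
    [25,[0,0,0.05],-0.3]
  ]
}}

```text
clock: 29.1
eef_pos: [0.61, -0.0015, 0.0771]
tool_rot: [-0.156, 0.988, 0.0, 0.0]
ft_force: [-1.6, 0.4, 4.7]
grip_width: 0.0323
```

Contact (+4.7 N, floor reached). Release.

{"name": "move_arm", "arguments": {
  "motion": [
    [25,[0,0,-0.01],0],
    [28,[0,0,-0.01],0],
    [31,[0,0,-0.01],0],
    [33,[0,0,-0.01],0],
    [35,[0,0,-0.01],0],
    [37,[0,0,-0.01],0],
    [42,[0,0,-0.01],0],
    [50,[0,0,-0.01],0],
    [60,[0,0,-0.01],0],
    [60,[0,0,-0.01],0]
  ]
}}

```text
clock: 30.1
eef_pos: [0.6098, -0.0017, 0.0768]
tool_rot: [-0.156, 0.988, -0.0, 0.0]
ft_force: [0.6, -0.1, 0.9]
grip_width: 0.0599
```

```bash
python3 go.py .592 -.1425 .16 180; python3 look2.py 15 220 140 160 130
```

```text
t 30.1 pos [ 0.6098 -0.0017  0.0768] yaw -162.07 w 0.0599 f [ 0.6 -0.1  0.9] q6 -0.32 tilt [ 0. -0. -1.]
units [ 1.206 -2.57  -1.664] roll 2.988 dist mm 165
```

View pics/w15.png

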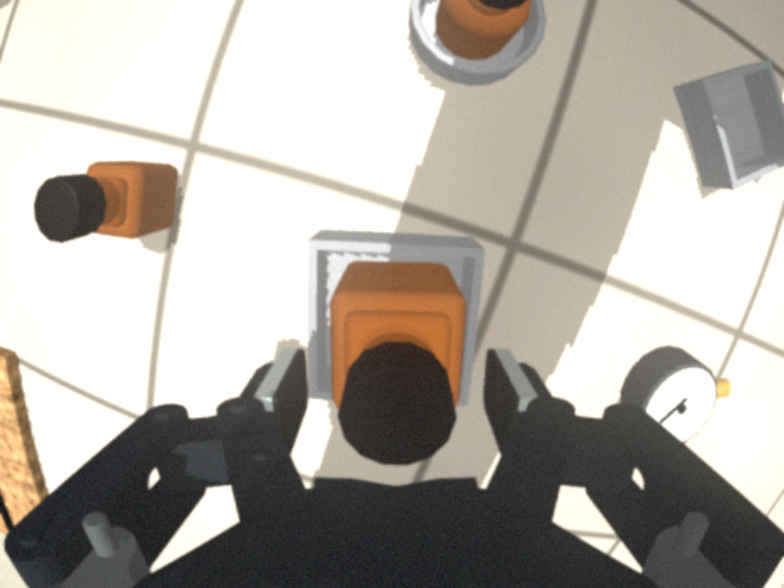

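View pics/s15.png

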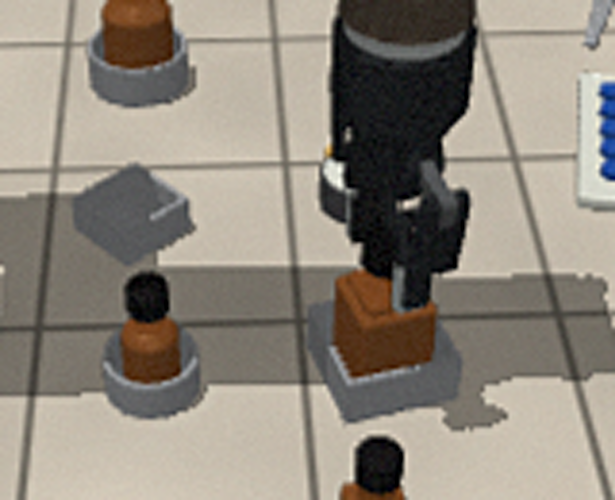

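{"name": "move_arm", "arguments": {
  "motion": [
    [60,[0,0,-0.3],0],
    [62,[0,0,-0.9],0],
    [65,[0,0,-1.5],0],
    [65,[0,0,-1.8],0],
    [65,[0.3,-0.6,-1.8],0.8],
    [65,[0.6,-1.3,-1.7],1.8],
    [65,[0.9,-2.0,-1.66],2.8],
    [65,[1.1,-2.4,-1.66],3.0],
    [65,[1.2,-2.57,-1.66],3.0],
    [65,[1.2,-2.57,-1.66],3.0]
  ]
}}

```text
clock: 31.2
eef_pos: [0.592, -0.1434, 0.1598]
tool_rot: [0.001, 1.0, 0.0, 0.0]
ft_force: [0.1, 0.2, -0.1]
grip_width: 0.0652
```

{"name": "move_arm", "arguments": {
  "motion": [
    [65,[0,0,0],0],
    [65,[0,0,0],0],
    [65,[0,0,0],0],
    [65,[0,0,0],0],
    [65,[0,0,0],0],
    [65,[0,0,0],0],
    [65,[0,0,0],0],
    [65,[0,0,0],0],
    [65,[0,0,0],0],
    [65,[0,0,0],0]
  ]
}}

```text
clock: 32.2
eef_pos: [0.5922, -0.1424, 0.1598]
tool_rot: [0.001, 1.0, -0.0, -0.0]
ft_force: [0.7, 0.2, -0.5]
grip_width: 0.0647
```

```bash
python3 go.py .592 -.1425 .049 180; python3 look.py w16; python3 - <<'E'
from wfit import *
p=wfit('w16','s',0,.592,-.1425,4,(235,150,90,90))
overlay('w16','w16o','s',0,p[0],p[1],np.degrees(p[2]),crop=(210,120,160,130))
E
```

```text
t 32.2 pos [ 0.5922 -0.1424  0.1598] yaw 179.92 w 0.0647 f [ 0.7  0.2 -0.5] q6 -0.23 tilt [-0. -0. -1.]
units [ 4.000e-03 -1.000e-03  2.215e+00] roll -0.014 dist mm 111
w16 [ 0.5908 -0.143 ] 12.42 0.11
```

View pics/w16.png

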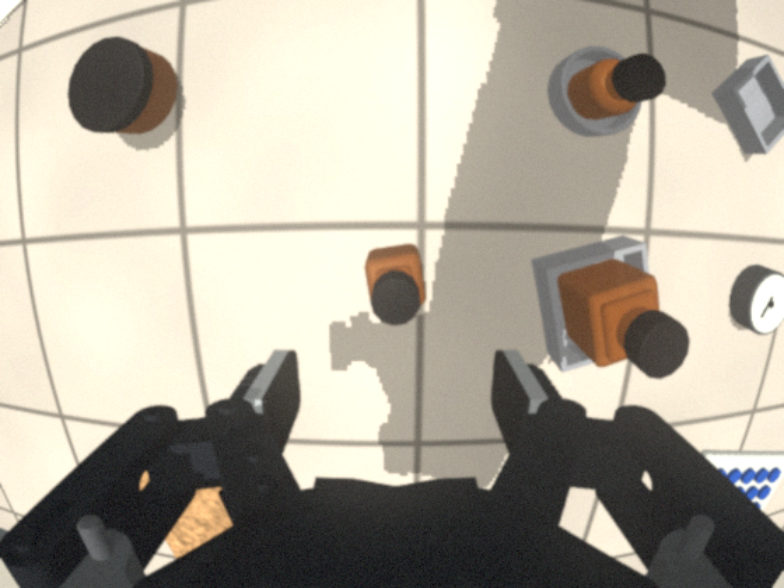

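View pics/w16o.png

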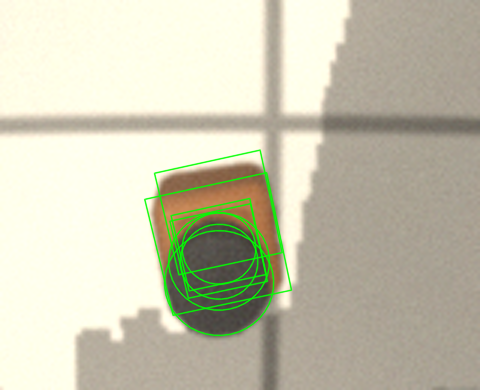

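{"name": "move_arm", "arguments": {
  "motion": [
    [60,[0.02,0,0.3],0],
    [60,[0.02,0,0.8],0],
    [60,[0.02,0,1.3],0],
    [60,[0.02,0,1.75],0],
    [60,[0.02,0,2.05],0],
    [60,[0.02,0,2.17],0],
    [60,[0.02,0,2.21],0],
    [60,[0.02,0,2.21],0],
    [60,[0.02,0,2.21],0],
    [60,[0.02,0,2.21],0]
  ]
}}

```text
clock: 33.25
eef_pos: [0.592, -0.1426, 0.0504]
tool_rot: [0.001, 1.0, -0.0, 0.001]
ft_force: [0.3, 0.2, 0.0]
grip_width: 0.06
```

```bash
python3 go.py .591 -.1428 .049 180; python3 look.py w17; python3 - <<'E'
from wfit import *
overlay('w17','w17o','s',0,.591,-.1428,7.5,crop=(210,150,150,110))
E
```

```text
t 33.25 pos [ 0.592  -0.1426  0.0504] yaw 179.93 w 0.06 f [0.3 0.2 0. ] q6 -0.24 tilt [ 0.002 -0.001 -1.   ]
units [ 0.02  -0.005  0.028] roll -0.012 dist mm 2
```

View pics/w17.png

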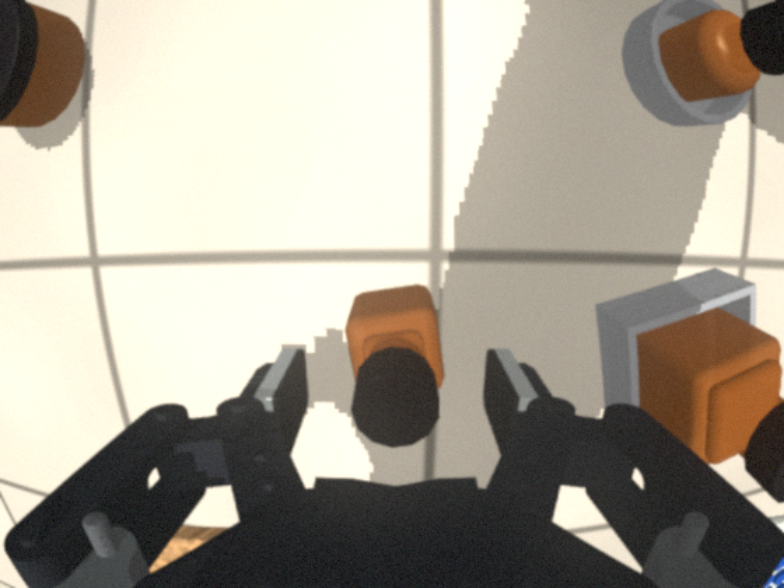

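View pics/w17o.png

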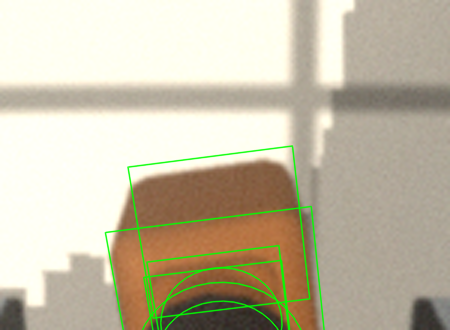

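{"name": "move_arm", "arguments": {
  "motion": [
    [52,[0.01,-0.01,0.02],0],
    [44,[0.01,-0.01,0.02],0],
    [36,[0.01,-0.01,0.02],0],
    [30,[0.01,-0.01,0.02],0],
    [26,[0.01,-0.01,0.02],0],
    [22,[0.01,-0.01,0.02],0],
    [19,[0.01,-0.01,0.02],0],
    [19,[0.01,-0.01,0.02],0],
    [19,[0.01,-0.01,0.02],0],
    [19,[0.01,-0.01,0.02],0]
  ]
}}

```text
clock: 34.3
eef_pos: [0.5909, -0.1428, 0.0485]
tool_rot: [0.001, 1.0, 0.0, 0.0]
ft_force: [0.4, 0.7, 0.8]
grip_width: 0.0246
```

```bash
python3 go.py .4518 .1445 .2 213.5
```

```text
t 34.3 pos [ 0.5909 -0.1428  0.0485] yaw 179.93 w 0.0246 f [0.4 0.7 0.8] q6 -0.24 tilt [ 0.  0. -1.]
units [ 2.788  5.743 -3.031] roll -5.595 dist mm 353
```

{"name": "move_arm", "arguments": {
  "motion": [
    [19,[0,0,-0.05],0],
    [19,[0,0,-0.2],0],
    [19,[0,0,-0.55],0],
    [19,[0,0,-1.0],0],
    [19,[0,0,-1.5],0],
    [19,[0,0,-2.0],0],
    [19,[0,0,-2.5],0],
    [19,[0,0,-2.85],0],
    [19,[0,0,-3.0],0],
    [19,[0,0,-3.0],0]
  ]
}}

```text
clock: 35.3
eef_pos: [0.5913, -0.1431, 0.1996]
tool_rot: [0.001, 1.0, -0.0, 0.001]
ft_force: [0.5, -0.6, -2.0]
grip_width: 0.0241
```

{"name": "move_arm", "arguments": {
  "motion": [
    [19,[0.05,0.1,0],-0.2],
    [19,[0.2,0.4,0],-0.6],
    [19,[0.44,0.9,0],-1.2],
    [19,[0.73,1.5,0],-1.9],
    [19,[1.05,2.2,0],-2.6],
    [19,[1.4,2.9,0],-3.3],
    [19,[1.75,3.6,0],-4.0],
    [19,[2.1,4.3,0],-4.7],
    [19,[2.38,4.9,0],-5.2],
    [19,[2.57,5.3,0],-5.5]
  ]
}}

```text
clock: 36.3
eef_pos: [0.46, 0.124, 0.1968]
tool_rot: [-0.286, 0.958, 0.0, -0.002]
ft_force: [0.3, -0.2, -0.8]
grip_width: 0.0244
```

```bash
python3 go.py .4518 .1445 .1 213.5
```

```text
t 36.3 pos [0.46   0.124  0.1968] yaw -146.82 w 0.0244 f [ 0.3 -0.2 -0.8] q6 -0.32 tilt [-0.003 -0.    -1.   ]
units [-0.093  0.43   1.937] roll -0.053 dist mm 99
```

{"name": "move_arm", "arguments": {
  "motion": [
    [19,[-0.04,0.2,0.05],0],
    [19,[-0.07,0.35,0.2],0],
    [19,[-0.09,0.42,0.5],0],
    [19,[-0.09,0.43,0.9],0],
    [19,[-0.09,0.43,1.3],0],
    [19,[-0.09,0.43,1.6],0],
    [19,[-0.09,0.43,1.8],0],
    [19,[-0.09,0.43,1.9],0],
    [19,[-0.09,0.43,1.9],0],
    [19,[-0.09,0.43,1.9],0]
  ]
}}

```text
clock: 37.3
eef_pos: [0.4552, 0.1428, 0.1037]
tool_rot: [-0.283, 0.959, -0.0, 0.0]
ft_force: [0.6, -0.6, -0.7]
grip_width: 0.0244
```

```bash
python3 go.py .4518 .1445 .0525 213.5; python3 look2.py 18 190 120 160 130; python3 - <<'E'
from wfit import *
overlay('w18','w18o','s',0,.4518,.1445,41,fn=holder,crop=(190,130,180,150))
E
```

```text
t 37.3 pos [0.4552 0.1428 0.1037] yaw -147.1 w 0.0244 f [ 0.6 -0.6 -0.7] q6 -0.27 tilt [ 0.001  0.    -1.   ]
units [0.039 0.066 1.024] roll -0.1 dist mm 51
```

View pics/w18o.png

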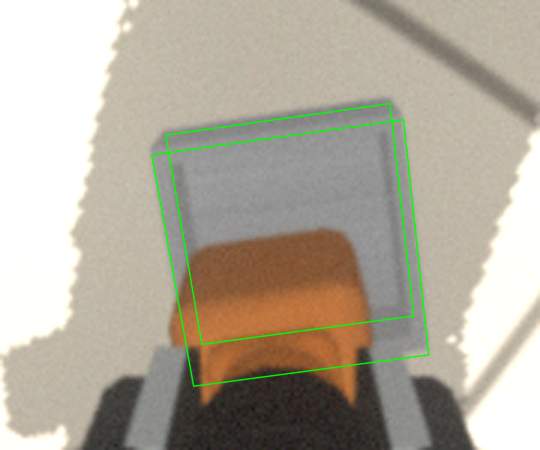

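View pics/s18.png

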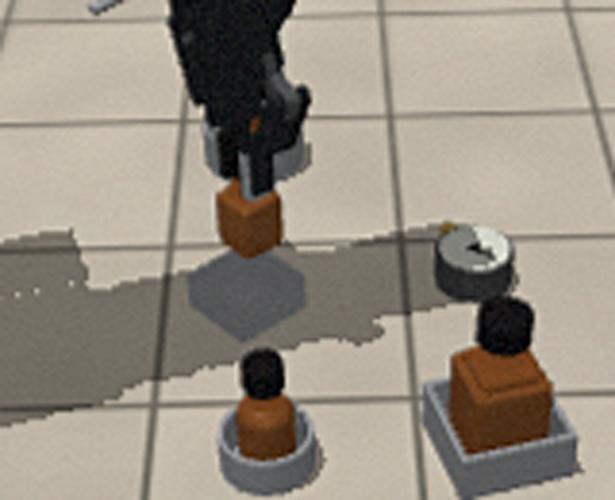

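{"name": "move_arm", "arguments": {
  "motion": [
    [19,[0.02,0.03,0],-0.1],
    [19,[0.04,0.06,0.1],-0.2],
    [19,[0.04,0.06,0.25],-0.2],
    [19,[0.04,0.06,0.45],-0.2],
    [19,[0.04,0.06,0.65],-0.2],
    [19,[0.04,0.06,0.8],-0.2],
    [19,[0.04,0.06,0.9],-0.2],
    [19,[0.04,0.06,0.95],-0.2],
    [19,[0.04,0.06,0.97],-0.2],
    [19,[0.04,0.06,0.97],-0.2]
  ]
}}

```text
clock: 38.4
eef_pos: [0.4515, 0.1443, 0.0549]
tool_rot: [-0.293, 0.956, -0.0, 0.0]
ft_force: [0.1, -0.2, -1.3]
grip_width: 0.0241
```

```bash
python3 go.py .4518 .1445 .0525 213.5; python3 look.py w19
```

```text
t 38.4 pos [0.4515 0.1443 0.0549] yaw -145.88 w 0.0241 f [ 0.1 -0.2 -1.3] q6 -0.29 tilt [ 0.  0. -1.]
units [-0.008  0.     0.047] roll 0.104 dist mm 2
```

View pics/w19.png

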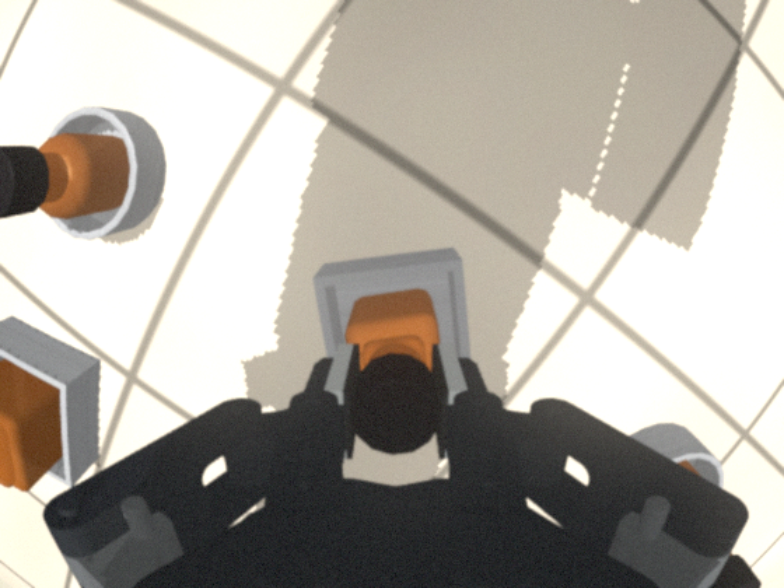

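{"name": "move_arm", "arguments": {
  "motion": [
    [19,[0,0,0.01],0],
    [19,[0,0,0.02],0],
    [19,[0,0,0.03],0],
    [19,[0,0,0.04],0],
    [19,[0,0,0.045],0],
    [19,[0,0,0.05],0],
    [19,[0,0,0.055],0],
    [19,[0,0,0.055],0],
    [19,[0,0,0.055],0],
    [19,[0,0,0.055],0]
  ]
}}

```text
clock: 39.45
eef_pos: [0.4515, 0.1443, 0.0524]
tool_rot: [-0.293, 0.956, 0.0, 0.0]
ft_force: [-2.0, 0.2, 5.1]
grip_width: 0.0241
```

Floor contact; release, backing off slightly.

{"name": "move_arm", "arguments": {
  "motion": [
    [19,[0,0,-0.01],0],
    [21,[0,0,-0.01],0],
    [23,[0,0,-0.01],0],
    [25,[0,0,-0.01],0],
    [27,[0,0,-0.01],0],
    [30,[0,0,-0.01],0],
    [36,[0,0,-0.01],0],
    [46,[0,0,-0.01],0],
    [58,[0,0,-0.01],0],
    [60,[0,0,-0.01],0]
  ]
}}

```text
clock: 40.45
eef_pos: [0.4514, 0.1442, 0.0526]
tool_rot: [-0.293, 0.956, -0.0, 0.0]
ft_force: [0.3, -0.2, -0.5]
grip_width: 0.0604
```

{"name": "move_arm", "arguments": {
  "motion": [
    [60,[0,0,-0.1],0],
    [60,[0,0,-0.4],0],
    [60,[0,0,-1.0],0],
    [60,[0,0,-1.8],0],
    [60,[0,0,-2.6],0],
    [60,[0,0,-3.4],0],
    [60,[0,0,-3.9],0],
    [60,[0,0,-4.0],0],
    [60,[0,0,-4.0],0],
    [60,[0,0,-4.0],0]
  ]
}}

```text
clock: 41.45
eef_pos: [0.4505, 0.144, 0.2512]
tool_rot: [-0.293, 0.956, -0.0, -0.001]
ft_force: [-0.1, 0.2, -0.4]
grip_width: 0.0603
```

```bash
python3 go.py .3 0 .3 180; python3 look2.py 20 200 100 200 190
```

```text
t 41.45 pos [0.4505 0.144  0.2512] yaw -145.87 w 0.0603 f [-0.1  0.2 -0.4] q6 -0.29 tilt [-0.002 -0.001 -1.   ]
units [ 4.11  -0.694 -0.967] roll 5.688 dist mm 214
```

View pics/w20.png

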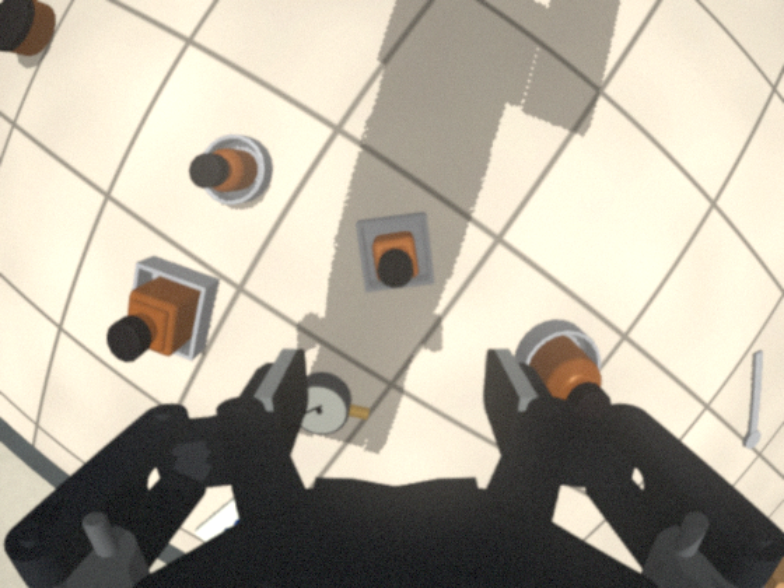

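View pics/s20.png

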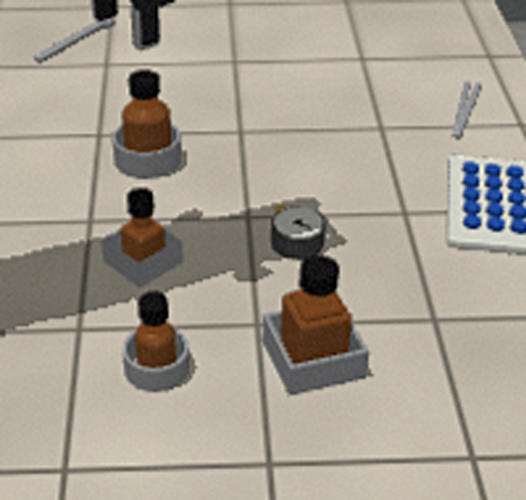

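```bash
python3 - <<'E'
import numpy as np,cv2
a=cv2.imread("pics/side0.png").astype(float);b=np.load("pics/s20.npy").astype(float)
print("jar diff",abs(a-b)[330:385,225:275].mean(),"gauge dark centroid:")
for i in(a,b):
    m=(i[172:202,298:330].sum(2)<150);print(np.argwhere(m).mean(0),m.sum())
from workcell import *
job_done()
print(get_obs()["clock"])
E
```

```text
jar diff 2.499151515151515 gauge dark centroid:
[20.72611465 14.49681529] 157
[21.30379747 16.04219409] 237
the job is handed in; nothing more can be done
the job is handed in; nothing more can be done
```

All four bottles now stand upright in their matching holders, and I handed the job in at about 41.6 s of robot time. I gripped each by its cap, lowered it to the holder floor and released it only after contact. The wrist force readings I took never went above about 5 N.

- **Fit:** the last side and wrist pictures show every bottle upright inside its holder. The two square ones line up with their holders to within about 2°, judged by eye.
- **Bystanders:** the squat jar's picture patch is unchanged from the start.
- **Gauge, not fully confirmed:** it looks to be in its original place and the arm never came near it. The numerical before/after check disagreed by about 1.5 px, though, and I put that down to the arm's shadow falling on it.
- **One correction along the way:** on the first grasp (large round) one finger touched the cap early, at about 3 N. I opened, re-centred and gripped again; the bottle stayed upright.

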